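Load a cover blank into the printing nest and lock it

TASK

Load the white cover blank into the printing nest: swing the lever clear of the pocket, tip the standing blank over so that its smooth face is up and its hollow back down, slide it along the channel without picking it up until it has dropped fully home in the pocket, and then swing the lever fully shut over it. Leave the other things on the table where they are.

Things in the scene. Friction and masses are not known exactly. Their poses are not given: they have to be found in the camera images.
- nest: Fixed printing nest: dark steel base plate 190 x 340 mm, 18 mm thick, carrying an aluminium channel along the nest's y axis, centred on x = 0. Origin on the table top, z up. Channel 114 mm wide between two rails 12 mm thick, tops 44 mm above the table, y = -190 to +130 mm. The lever's post stands outside the -x rail, level with the pocket.
- deck (a point): Point on the channel's flat deck, 30 mm above the table, at (0, -80, 30) mm in the nest's frame. The deck runs from y = -190 mm, where the channel is open-ended, to y = +32.5 mm, where the pocket begins.
- pocket (a point): Centre of the pocket's floor, at (0, 75, 18) mm in the nest's frame, axes as the nest's. The pocket is 85 mm long (y +32.5 to +117.5 mm), as wide as the channel; its floor is 12 mm below the deck. Then an end stop, 12 mm thick, top 44 mm above the table. A blank not pushed right up to the stop hangs with its trailing edge on the deck; once there, a few N down on that edge seats it.
- blank: White cover blank, a block 110 (own x) x 28 (own y) x 80 mm (own z), 0.14 to 0.28 kg, origin at its centre. Own +y points out of its smooth flat face. It starts loose, standing across the deck on a long edge, own z up, top 110 mm above the table, smooth face towards the pocket. Pushed near its top it tips over and falls flat, the pushed face ending up.
- blank_smooth (a point): Centre of the blank's smooth face, 14 mm from its origin. With this face up the blank's top is 58 mm above the table when it lies on the deck, and 46 mm when it is home in the pocket (its origin then 14 mm above point pocket).
- blank_hollow (a point): Centre of the blank's hollow back, in the plane of its rim: a 12 mm deep recess inside a rim 10 mm wide. At the start it faces the open end of the channel.
- lever (a joint): Angle of the lever about its upright pivot, rad. 0 = shut, across the middle of the pocket along the nest's +x, against a stop; grows anticlockwise seen from above to a stop at 1.75; at 1.57 it points along the nest's +y. Clear of the pocket above about 1.35. Starts shut or nearly so (0 to 0.45), needs about 1 N at the handle, stays where it is left.
- lever_pivot (a point): Pivot axis of the lever at the underside of its arm, at (-84, 75, 50) mm in the nest's frame. The arm is a steel bar 24 mm wide, 10 mm thick, its underside 50 mm and top 60 mm above the table: 4 mm over a blank that is home; one that is not home blocks it.
- lever_handle (a point): Centre of the top end of the lever's upright round black handle, 20 mm in diameter, 159 mm from the pivot axis, reaching from 50 to 106 mm above the table.
- scraper: Bystander, not to be disturbed: a flat scraper, 200 mm long, lying on the table beyond the nest. Origin at the centre of its underside.
- tape: Bystander, not to be disturbed: an upright-axis cardboard tape ring, 90 mm across, 24 mm high, beyond the nest. Origin at the centre of its underside.
- sample: Bystander, not to be disturbed: a plywood sample block 70 x 50 x 20 mm lying on the table past the nest's infeed end. Origin at the centre of its underside.
- mug: Bystander, not to be disturbed: a white mug, 76 mm across, 90 mm high. Origin at the centre of its underside.
- spray: Bystander, not to be disturbed: a bottle, 64 mm across, 150 mm high. Origin at the centre of its underside.
- core: Bystander, not to be disturbed: a cardboard tube core standing on end, 70 mm across, 120 mm high. Origin at the centre of its underside.
- weight: Bystander, not to be disturbed: a steel paperweight with a knob, 64 mm across, 65 mm high. Origin at the centre of its underside.
There are look-alikes about, which are no part of the job. Leave any orange look-alike of the blank alone.

How it is judged:
By the outcome, as a careful person would: the job done as asked, in the order asked, and still so for the second after the job is handed in, with the robot touching nothing.
It also fails if it takes over 67 s, if anything falls off the work surface, if the arm or the gripper's body presses on something with over 40 N, if the wrist force passes 120 N, or if a joint passes its speed limit or range.

ROBOT

A 6-joint arm with a two-finger parallel gripper is mounted at the origin on the work surface. World frame = base frame: x ahead of the robot, y to its left, z up, the work surface at z = 0. Lengths are in m, angles in rad, forces in N, time in s.
With the tool pointing down it reaches from about 0.35 to 0.975 m from the base axis. Payload 4.9 kg.
Tool frame: the origin (TCP) lies midway between the tips of the shut fingers; the grasp point (between the pads) lies 19 mm behind it (ctrl.hold_point_z is the distance from the TCP to the grasp point, in m); z points along the fingers, y is the line along which they close (so a half turn about z gives the same grasp; the last joint's range is limited). The gripper opens to 85 mm and grips with 20 to 120 N. Pads are 22 mm wide; open, the fingers measure 114 mm over their backs; the gripper's body (76 mm by 85 mm) begins 54 mm behind the grasp point. The pads swing forward as they close: fully open they stand 13 mm farther back than shut.
Start: joints at [1.037, 0.053, 1.613, -0, 1.476, -0.119], TCP at [0.252, 0.572, 0.231] pointing down, gripper open.
Joint ranges: [-3.01, 3.01], [-1.01, 2.22], [0.06, 2.58], [-1.02, 4.17], [0.09, 2.62], [-3.14, 3.14]. Speed limits (rad/s): [2.57, 2.57, 3.14, 3.14, 3.14, 3.14].

INTERFACE

Orientations are given as a rotation vector (axis times angle).
In Python, from station import status, viewer, finish_job, ctrl gives the robot as it stands.
- The arm moves only by the shell command python3 -m jog 'ROWS' [FORCE]. ROWS is JSON, a list of rows, each a list of 7 numbers: the turn, a rotation vector about the tool's x, y, z each as a share of 5 degrees, from -1 to 1, then the shift along the tool's x, y, z each as a share of 30 mm, from -1 to 1, then the opening, from -1 (shut) to 1 (fully open). A call has 1 to 5 rows; each row shifts and turns the commanded pose from where the row before left it, along the tool's axes as they then stand; what a row does not reach is not made up. A row lasts 1/8 s, in which the tool goes at most 62.5 mm and 10.7 degrees, less where a joint would pass 70% of its speed; a pose out of reach is approached as far as the arm can. A call with a number of a shift or a turn outside -1 to 1 is refused whole. A call with a gripper value outside its range is refused whole. The fingers move at their own pace and stop on an object; FORCE is the grip in N (left out, the last holds). Time passes only in rows, so rows that do not move let the fingers close. It gives the time, the measured TCP pose, the force, the opening and the grip force at its end, in the units of the state.
- status.get_obs(): the state, without advancing time (a new reading comes with each control period).
- viewer.get_image(name): name is "scene" or "side" or "wrist"; returns a dict with "img" (384x512x3 uint8, red, green, blue), "fovy" (degrees; the focal length in pixels is half the picture's height over the tangent of half this angle, whatever the lens; pixels are square), "cx", "cy" (the principal point, pixels), "distortion" ([k1, k2, p1, p2, k3] as OpenCV has them; the pictures are not rectified), "rvec" (rotation vector, rad) and "tvec" (3), from world to camera coordinates, as OpenCV has them. Camera axes: x right, y down, z forward; pixel columns grow to the right and rows downward; lengths in m; the calibration is good to about 2 mm. A picture is of the moment at which its call begins. There is no depth.
- finish_job(): hands the job in; it is judged then, once.
The state is a dict: "t": time; "q": joint angles; "dq": joint speeds; "effort": joint torques, N m; "tool_pos": TCP position; "tool_rot": TCP orientation; "contact_force": force on the tool from outside, world axes, zero at the start; "wrist_torque": the same for the moment, N m; "opening": finger opening in m; "grip_force": force on a finger pad.
Only numpy, scipy, OpenCV 4.12 (cv2) and the standard library are available. Lean on these libraries where they do the work, as an engineer would, in place of code of your own. Each camera call takes 0.05 s, during which the arm holds its last target. There are 200 camera calls.

## Working session

There is one attempt and no reset: what is moved stays moved. The work goes in short steps, Python scripts to look and compute and a shell command to move; the robot and the scene stay as the last step left them, time stands still between calls to the robot, and variables do not carry over. Pictures are saved under pics/ and viewed, at most 10 in all, crops included, and the job is handed in when it is done.

```bash
mkdir -p pics; ls; python3 - <<'E'
from station import status,viewer,ctrl
import cv2,numpy as np
o=status.get_obs();print(o['t'],o['tool_pos'],o['tool_rot'],o['opening'],ctrl.hold_point_z)
a=[]
for n in("scene","side"):
    d=viewer.get_image(n);cv2.imwrite(f'pics/{n}0.png',d['img'][:,:,::-1]);print(n,d['fovy'],d['cx'],d['cy'],d['distortion'],d['rvec'],d['tvec'])
    np.savez(f'pics/{n}0.npz',**{k:np.array(v) for k,v in d.items()})
    cv2.imwrite(f'pics/{n}0b.png',cv2.resize(d['img'][:,:,::-1],(800,600),interpolation=cv2.INTER_CUBIC))
E
```

```text
pics
0.0 [0.25157128 0.57146753 0.23004565] [-6.46760243e-01 -3.07365623e+00  3.03726348e-03] 0.08544436161586116 0.0187
scene 51.0558501684368 256.2611276988212 192.0929068405412 [-0.02105823  0.          0.          0.          0.        ] [ 2.0662351   0.58379541 -0.33504456] [-0.42855726 -0.056767    1.57160824]
side 53.110527400344616 258.1087214156106 190.9764100774728 [-0.01627736  0.          0.          0.          0.        ] [ 2.32558359 -0.14161411  0.06251022] [-0.47901058  0.13181267  1.27730616]
```

View pics/scene0b.png

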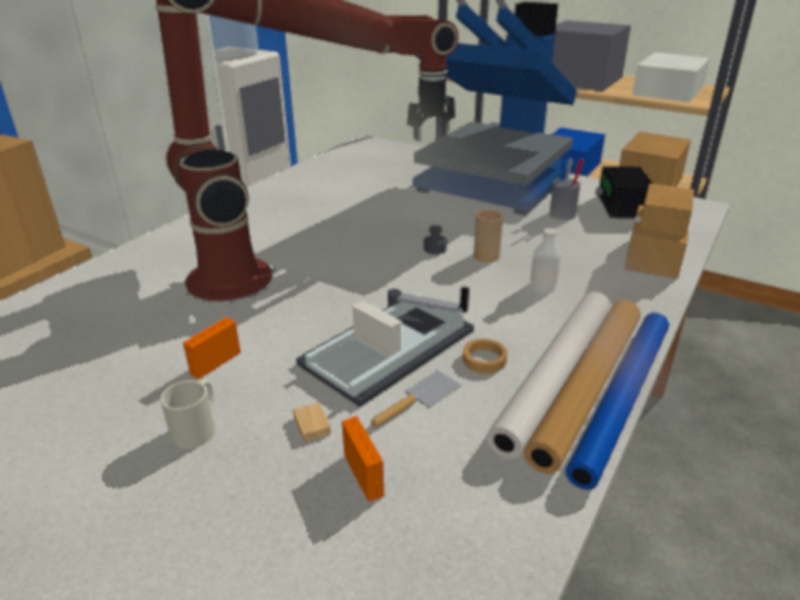

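View pics/side0b.png

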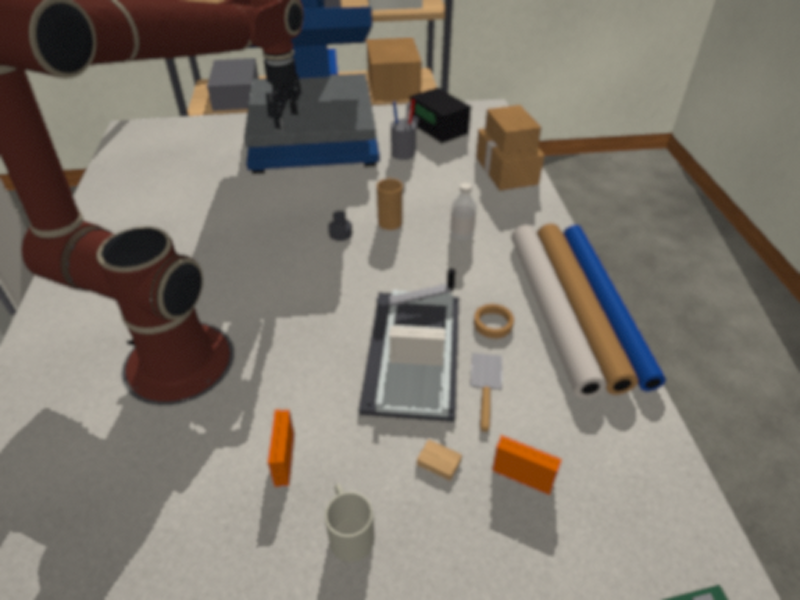

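The scene view shows the nest at about (385,345) with the white blank standing on it, the lever beyond it with its black handle at (464,298), the scraper and tape on the right, and the two orange decoys. The side view shows the nest plate spanning (362..460, 290..415), with the blank at (418,345) and the handle at (451,278).

```bash
python3 - <<'E'
import cv2,numpy as np
def crop(n,x0,y0,w,h,s):
    im=cv2.imread(f'pics/{n}0.png')[y0:y0+h,x0:x0+w]
    return cv2.resize(im,None,fx=s,fy=s,interpolation=cv2.INTER_CUBIC)
cv2.imwrite('pics/c1.png',crop('scene',185,178,125,85,6))
cv2.imwrite('pics/c2.png',crop('side',225,168,75,105,5.7))
E
```

```text
(no output)
```

View pics/c1.png

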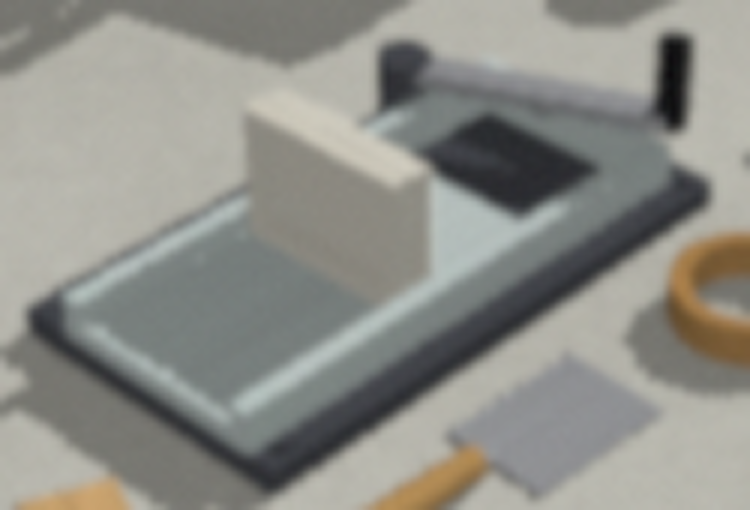

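View pics/c2.png

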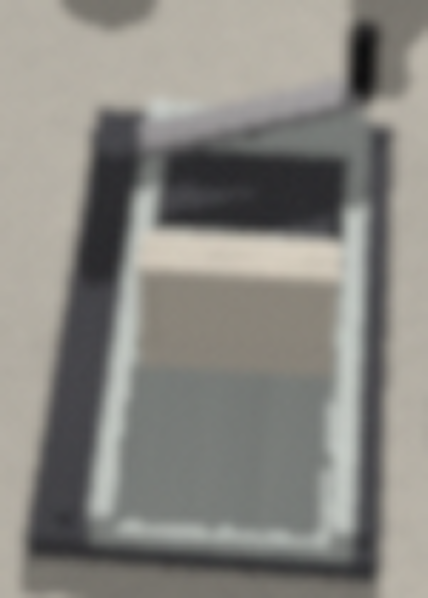

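The crops show the plate corners, the blank's top edges and the handle clearly, so I'll fit the poses to them. In c1 these are plate corners (32,312), (265,462) and (708,185), and handle top (676,38). In c2 they are plate corners (30,540), (378,558), (388,128) and (100,108).

```bash
cat > h.py <<'E'
import cv2,numpy as np
def proj(d,P):
    f=192/np.tan(np.radians(float(d['fovy']))/2);K=np.array([[f,0,float(d['cx'])],[0,f,float(d['cy'])],[0,0,1]])
    return cv2.projectPoints(np.float64(P).reshape(-1,1,3),np.float64(d['rvec']),np.float64(d['tvec']),K,np.float64(d['distortion']))[0][:,0]
def n2w(p,P):
    c,s=np.cos(p[2]),np.sin(p[2]);P=np.atleast_2d(P)
    return np.c_[p[0]+c*P[:,0]-s*P[:,1],p[1]+s*P[:,0]+c*P[:,1],P[:,2]]
E
python3 - <<'E'
from h import *
from scipy.optimize import least_squares
D={n:np.load(f'pics/{n}0.npz') for n in('scene','side')}
S=dict(pmm=(32,312),ppm=(265,462),ppm0=(265,490),ppp=(708,185),h=(676,38),bmm=(247,105),bpm=(398,188),bpp=(430,170),bmp=(285,90),Bpm=(375,302),r=(237,408))
T=dict(pmm=(30,540),ppm=(378,558),ppp=(388,128),pmp=(100,108),h=(365,27),bmp=(145,230),bpp=(340,240),bmm=(140,270),bpm=(340,278),Bpm=(330,372))
def pts(p):
    x0,y0=p[3],p[4]; L=p[5]
    q={'pmm':(x0-.095,y0-.17,.018),'ppm':(x0+.095,y0-.17,.018),'ppm0':(x0+.095,y0-.17,0),'ppp':(x0+.095,y0+.17,.018),'pmp':(x0-.095,y0+.17,.018),
     'h':(-.084+.159*np.cos(L),.075+.159*np.sin(L),.106),'r':(.057,-.19,.044)}
    for k,(a,b) in dict(mm=(-1,-1),pm=(1,-1),pp=(1,1),mp=(-1,1)).items():
        X=n2w((p[6],p[7],p[8]),(a*.055,b*.014,.11))[0];q['b'+k]=X;q['B'+k]=(X[0],X[1],.03)
    return q
def res(p,full=0):
    q=pts(p);r=[];lab=[]
    for n,M,s,o in(('scene',S,6,(185,178)),('side',T,5.7,(225,168))):
        W=n2w(p,[q[k] for k in M]);im=(np.array(list(M.values()))+.5)/s-.5+o
        e=proj(D[n],W)-im;r.append(e);lab+=[n[:2]+k for k in M]
    r=np.concatenate(r)
    if full:
        for l,e in zip(lab,r):print(l,e.round(1),end='; ')
        print()
    return np.r_[r.ravel(),p[3]/.01*.1,(p[4]+.03)/.003,p[6]/.002,p[8]/.03]
z=least_squares(res,[.55,.1,0,0,-.03,.3,0,-.05,0],loss='soft_l1')
res(z.x,1);p=z.x;print(p.round(4))
for n,P in dict(handle=pts(p)['h'],pivot=(-.084,.075,.05),blanktop=(p[6],p[7],.11),pocket=(0,.075,.018),deckend=(0,-.19,.03)).items():print(n,n2w(p,P)[0].round(4))
np.save('nest.npy',p)
E
```

```text
scpmm [-2.1 -1.2]; scppm [0.4 1.3]; scppm0 [0.7 1.4]; scppp [ 0.4 -1.3]; sch [ 0.4 -0.3]; scbmm [-0.6 -0.3]; scbpm [-0.6 -0.5]; scbpp [ 0.6 -1.4]; scbmp [-0.4 -1.2]; scBpm [3.7 2.1]; scr [ 0.1 -2.1]; sipmm [-1.6  0.2]; sippm [0.2 1.5]; sippp [ 0.6 -0.5]; sipmp [-0.8 -0. ]; sih [0.4 0.2]; sibmp [-0.5 -0.1]; sibpp [0.5 0.4]; sibmm [-0.6 -0.6]; sibpm [0.1 0.3]; siBpm [0.7 0.8]; 
[ 5.127e-01 -1.700e-02 -2.074e-01 -1.090e-02 -2.710e-02  3.773e-01
  2.000e-04 -6.510e-02 -6.000e-04]
handle [0.6026 0.1006 0.106 ]
pivot [0.4459 0.0737 0.05  ]
blanktop [ 0.4995 -0.0808  0.11  ]
pocket [0.5281 0.0564 0.018 ]
deckend [ 0.4736 -0.2029  0.03  ]
```

```bash
cat > fit.py <<'E'
from h import *
from scipy.optimize import least_squares
D={n:np.load(f'pics/{n}0.npz') for n in('scene','side')}
S=dict(pmm=(32,312),ppm=(265,462),ppm0=(265,490),ppp=(708,185),h=(676,38),bmm=(247,105),bpm=(398,188),bpp=(430,170),bmp=(285,90))
T=dict(pmm=(30,540),ppm=(378,558),ppp=(388,128),pmp=(100,108),h=(365,27),bmp=(145,230),bpp=(340,240),bmm=(140,270),bpm=(340,278))
def pts(p):
    x0,y0=p[3],p[4]; L=p[5]
    q={'pmm':(x0-.095,y0-.17,.018),'ppm':(x0+.095,y0-.17,.018),'ppm0':(x0+.095,y0-.17,0),'ppp':(x0+.095,y0+.17,.018),'pmp':(x0-.095,y0+.17,.018),
     'h':(-.084+.159*np.cos(L),.075+.159*np.sin(L),.106)}
    for k,(a,b) in dict(mm=(-1,-1),pm=(1,-1),pp=(1,1),mp=(-1,1)).items():
        q['b'+k]=n2w((p[6],p[7],p[8]),(a*.055,b*.014,.11))[0]
    return q
def res(p,full=0):
    q=pts(p);r=[];lab=[]
    for i,(n,M,s,o) in enumerate((('scene',S,6,(185,178)),('side',T,5.7,(225,168)))):
        W=n2w(p,[q[k] for k in M]);im=(np.array(list(M.values()))+.5)/s-.5+o
        e=proj(D[n],W)+p[9+2*i:11+2*i]-im;r.append(e);lab+=[n[:2]+k for k in M]
    r=np.concatenate(r)
    if full:
        for l,e in zip(lab,r):print(l,e.round(1),end='; ')
        print()
    return np.r_[r.ravel(),p[3]/.01*.1,(p[4]+.03)/.003,p[6]/.002,p[8]/.03,p[9:]/.6]
z=least_squares(res,[.55,.1,0,0,-.03,.3,0,-.05,0,0,0,0,0],loss='soft_l1')
res(z.x,1);p=z.x;print(p.round(4))
for n,P in dict(handle=pts(p)['h'],pivot=(-.084,.075,.05),blanktop=(p[6],p[7],.11),pocket=(0,.075,.018),deckend=(0,-.19,.03)).items():print(n,n2w(p,P)[0].round(4))
np.save('nest.npy',p)
out=[]
for i,(n,s,o,w,h) in enumerate((('scene',6,(185,178),125,85),('side',5,(225,168),75,105))):
    im=cv2.imread(f'pics/{n}0.png')[o[1]:o[1]+h,o[0]:o[0]+w];im=cv2.resize(im,None,fx=s,fy=s,interpolation=cv2.INTER_CUBIC)
    def line(P,c):
        u=proj(D[n],n2w(p,P));u=((u-o+.5)*s-.5);cv2.polylines(im,[np.int32(u*16)],False,c,1,cv2.LINE_AA,4)
    q=pts(p)
    line([q[k] for k in('pmm','ppm','ppp','pmp','pmm')],(0,0,255))
    for a in(-1,1):
        for x in(.057,.069):line([(a*x,-.19,.044),(a*x,.13,.044)],(0,200,0))
    line([(-.057,.0325,.03),(.057,.0325,.03)],(255,0,0));line([(-.057,.1175,.044),(.057,.1175,.044)],(255,0,0));line([(-.057,-.19,.03),(.057,-.19,.03)],(255,0,0))
    line([q[k] for k in('bmm','bpm','bpp','bmp','bmm')],(255,0,255))
    line([(-.084,.075,.06),q['h']-np.array([0,0,.046]),q['h']],(0,255,255))
    out.append(im)
H=max(i.shape[0] for i in out)
out=[cv2.copyMakeBorder(i,0,H-i.shape[0],0,0,cv2.BORDER_CONSTANT) for i in out]
im=np.hstack(out);k=min(800/im.shape[1],600/im.shape[0]);cv2.imwrite('pics/ov.png',cv2.resize(im,None,fx=k,fy=k,interpolation=cv2.INTER_AREA))
E
python3 fit.py
```

```text
scpmm [-2. -1.]; scppm [0.6 1.5]; scppm0 [0.8 1.6]; scppp [ 0.3 -1.1]; sch [0.6 0. ]; scbmm [-0.6  0.2]; scbpm [-0.5 -0.1]; scbpp [ 0.7 -1. ]; scbmp [-0.4 -0.8]; sipmm [-1.6 -0.1]; sippm [0.2 1.2]; sippp [ 0.5 -0.7]; sipmp [-0.8 -0.2]; sih [0.5 0. ]; sibmp [-0.3 -0.1]; sibpp [0.6 0.3]; sibmm [-0.4 -0.6]; sibpm [0.3 0.2]; 
[ 5.127e-01 -1.380e-02 -2.064e-01 -1.080e-02 -2.910e-02  3.641e-01
  1.100e-03 -6.790e-02  4.000e-04 -1.099e-01  4.390e-01  7.490e-02
  3.980e-02]
handle [0.6029 0.1018 0.106 ]
pivot [0.4459 0.0769 0.05  ]
blanktop [ 0.4999 -0.0805  0.11  ]
pocket [0.5281 0.0597 0.018 ]
deckend [ 0.4738 -0.1997  0.03  ]
```

View pics/ov.png

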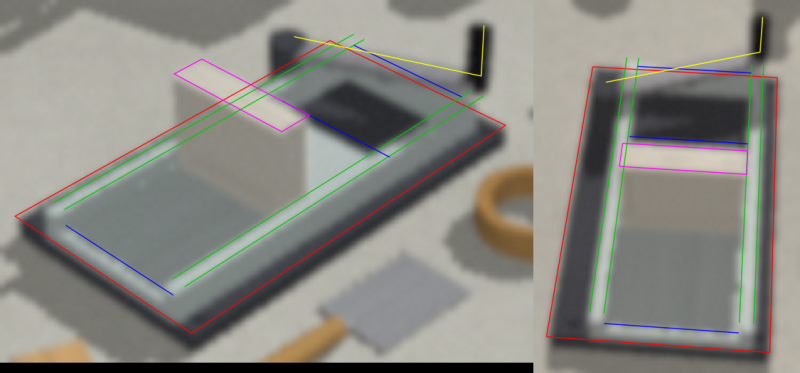

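The overlay shows the model fits to within about 1–2 px, with the handle matching best. I'll move towards the nest now and refine the fit with the wrist camera from closer in.

```bash
python3 -m jog '[[0,0,0,-1,-0.57,0,0],[0,0,0,-1,-0.57,0,0],[0,0,0,-1,-0.57,0,0],[0,0,0,-1,-0.57,0,0],[0,0,0,-1,-0.57,0,0]]'
python3 -m jog '[[0,0,0,-1,-0.57,0,0],[0,0,0,-1,-0.57,0,0],[0,0,0,-1,-0.57,0,0],[0,0,0,-1,-0.57,0,0],[0,0,0,-1,-0.57,0,0]]'
python3 -m jog '[[0,0,0,-1,-0.57,0,0],[0,0,0,-1,-0.57,0,0],[0,0,0,-1,-0.57,0,0],[0,0,0,0,0,0,0]]'
cat >> h.py <<'E'
def snap(n,name):
    from station import viewer
    d=viewer.get_image(n);np.savez(f'pics/{name}.npz',**{k:np.array(v) for k,v in d.items()});cv2.imwrite(f'pics/{name}.png',cv2.resize(d['img'][:,:,::-1],(800,600),interpolation=cv2.INTER_CUBIC));return d
E
python3 - <<'E'
from h import *
from station import status
o=status.get_obs();print(o['t'],o['q'],o['tool_pos'],o['tool_rot'],o['contact_force'])
d=snap('wrist','w1')
p=np.load('nest.npy');print(proj(d,n2w(p,[(0,.075,.018),(.064,.132,.106),(0,-.068,.11)])),d['tvec'],d['rvec'])
E
```

```text
t: 0.72
tool_pos: [0.355, 0.4321, 0.2307]
tool_rot: [-0.647, -3.074, 0.001]
contact_force: [-0.1, 0.0, 0.5]
opening: 0.0429
grip_force: 0.0
t: 1.35
tool_pos: [0.4578, 0.2935, 0.2307]
tool_rot: [-0.647, -3.074, 0.001]
contact_force: [0.2, -0.4, -0.5]
opening: 0.0428
grip_force: 0.0
t: 1.85
tool_pos: [0.5198, 0.2097, 0.2307]
tool_rot: [-0.652, -3.072, 0.001]
contact_force: [-0.4, 0.2, 0.5]
opening: 0.0424
grip_force: 0.0
1.85 [ 2.50799952e-01 -9.95571033e-02  1.76369834e+00 -1.60251420e-04
  1.47858374e+00 -9.01961687e-01] [0.51984009 0.20973036 0.23065698] [-6.51657791e-01 -3.07229811e+00  1.01363628e-03] [-0.367279    0.23558985  0.4968397 ]
[[150.85640906 219.88783175]
 [194.0434508  297.14288886]
 [ -3.92373187 277.74475154]] [-0.40366646 -0.41090834  0.266762  ] [-2.42239224 -1.57404751 -0.22880333]
```

View pics/w1.png

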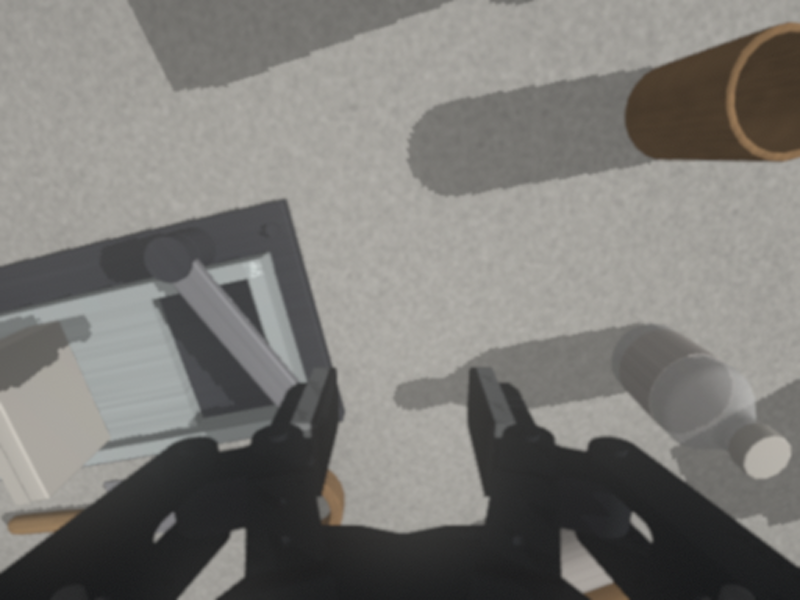

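The wrist view shows the plate corner at (287,200), the deck edge from (155,297) to (200,415), the post at (168,260), and the blank's smooth face with corners (108,437) and (45,497). I'll refit with these points.

```bash
python3 - <<'E'
import re
s=open('fit.py').read().split("out=[]")[0]
s=s.replace("def res(","W1=dict(pmp=(287,200),ppp=(342,408),ro=(268,254),d1=(155,297),d2=(200,415),Bpp=(108,437),bpp=(45,497))\nDW=np.load('pics/w1.npz')\ndef res(")
s=s.replace("    return q\n","    q.update(ro=(-.069,.13,.044),d1=(-.057,.0325,.03),d2=(.057,.0325,.03));q['Bpp']=(*q['bpp'][:2],.03)\n    return q\n")
s=s.replace("    r=np.concatenate(r)\n","    im=(np.array(list(W1.values()))+.5)/1.5625-.5;r.append((proj(DW,n2w(p,[q[k] for k in W1]))-im)*1.);lab+=['w'+k for k in W1]\n    r=np.concatenate(r)\n",1)
open('fit2.py','w').write(s)
E
python3 fit2.py
```

```text
scpmm [-1.4 -1.6]; scppm [0.4 1.1]; scppm0 [0.7 1.2]; scppp [ 1.3 -0.7]; sch [0.8 0. ]; scbmm [-0.7  0.1]; scbpm [-1.1 -0.1]; scbpp [ 0.2 -0.9]; scbmp [-0.5 -0.9]; sipmm [-1.9 -0.9]; sippm [-0.3  1. ]; sippp [ 1.5 -0.6]; sipmp [ 0.2 -0.7]; sih [0.5 0. ]; sibmp [-0.6 -0.1]; sibpp [0.3 0.7]; sibmm [-0.8 -0.6]; sibpm [-0.1  0.6]; wpmp [-2.7 -1.3]; wppp [0.3 9.1]; wro [-0.5  0.1]; wd1 [-0.1 -3.7]; wd2 [1.2 4.1]; wBpp [ 0.6 -0.3]; wbpp [0.1 0.9]; 
[ 0.5113 -0.0147 -0.2208 -0.0089 -0.0257  0.3842  0.0016 -0.0669  0.0017
  0.0023  0.5933  0.244   0.2019]
handle [0.6027 0.1027 0.106 ]
pivot [0.4458 0.0768 0.05  ]
blanktop [ 0.4982 -0.0804  0.11  ]
pocket [0.5278 0.0584 0.018 ]
deckend [ 0.4697 -0.2001  0.03  ]
```

```bash
cat >> h.py <<'E'
from scipy.spatial.transform import Rotation as R
def st():
    from station import status
    o=status.get_obs();A=R.from_rotvec(o['tool_rot']).as_matrix()
    print('t',round(o['t'],2),'pos',np.round(o['tool_pos'],4),'yawx',np.degrees(np.arctan2(A[1,0],A[0,0])).round(1),'F',np.round(o['contact_force'],1),'op',round(o['opening'],4));return o
def plan(tgt,yaw,n):
    # total tool-frame shift for target, rows shares for constant world line with turn
    o=st();A=R.from_rotvec(o['tool_rot']).as_matrix();y0=np.arctan2(A[1,0],A[0,0])
    dy=(np.radians(yaw)-y0+np.pi)%(2*np.pi)-np.pi;d=(np.array(tgt)-o['tool_pos'])/n
    for i in range(n):
        a=y0+dy*i/n;c,s=np.cos(a),np.sin(a)
        print([0,0,round(-np.degrees(dy)/n/5,2)]+[round(v/.03,2) for v in(c*d[0]+s*d[1],s*d[0]-c*d[1],-d[2])])
E
python3 -c "
from h import *
plan((.6027,.1027,.2),189.4,7)"
```

```text
t 1.9 pos [0.5192 0.2108 0.2307] yawx 156.1 F [0.2 0.4 0.6] op 0.0429
[0, 0, np.float64(-0.95), np.float64(-0.57), np.float64(-0.31), np.float64(0.15)]
[0, 0, np.float64(-0.95), np.float64(-0.54), np.float64(-0.36), np.float64(0.15)]
[0, 0, np.float64(-0.95), np.float64(-0.51), np.float64(-0.4), np.float64(0.15)]
[0, 0, np.float64(-0.95), np.float64(-0.48), np.float64(-0.44), np.float64(0.15)]
[0, 0, np.float64(-0.95), np.float64(-0.44), np.float64(-0.48), np.float64(0.15)]
[0, 0, np.float64(-0.95), np.float64(-0.4), np.float64(-0.51), np.float64(0.15)]
[0, 0, np.float64(-0.95), np.float64(-0.35), np.float64(-0.55), np.float64(0.15)]
```

```bash
python3 -m jog '[[0,0,-0.95,-0.57,-0.31,0.15,0],[0,0,-0.95,-0.54,-0.36,0.15,0],[0,0,-0.95,-0.51,-0.4,0.15,0],[0,0,-0.95,-0.48,-0.44,0.15,0]]' >/dev/null
python3 -m jog '[[0,0,-0.95,-0.44,-0.48,0.15,0.2],[0,0,-0.95,-0.4,-0.51,0.15,0.2],[0,0,-0.95,-0.35,-0.55,0.15,0.2],[0,0,0,0,0,0,0.2],[0,0,0,0,0,0,0.2]]' >/dev/null
python3 - <<'E'
from h import *
d=snap('wrist','w2');st();p=np.array([.5113,-.0147,-.2208]);np.save('nest.npy',p)
print(proj(d,[(.6027,.1027,.106)])*1.5625,proj(d,n2w(p,[(-.084,.075,.06)]))*1.5625)
E
```

```text
t 3.08 pos [0.602  0.1045 0.1999] yawx -170.5 F [ 0.2 -0.3 -0.3] op 0.0509
[[397.69665962 305.55850249]] [[398.26448143  -6.20811958]]
```

View pics/w2.png

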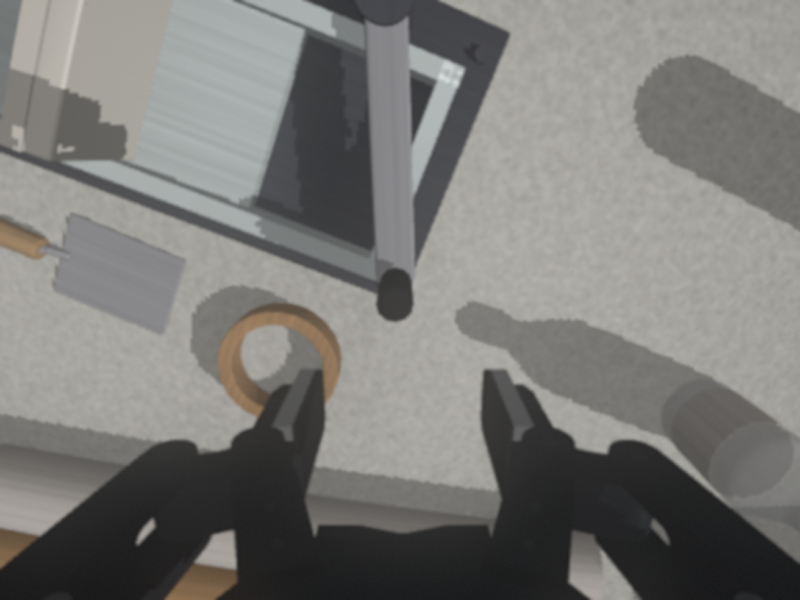

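The handle top is at (396,302), against a prediction of (398,306). It's centred between the fingers, so I can descend.

```bash
python3 -m jog '[[0,0,0,0,-0.05,1,0.2],[0,0,0,0,0,1,0.2],[0,0,0,0,0,1,0.2],[0,0,0,0,0,1,0.2],[0,0,0,0,0,0.15,0.2]]'
python3 - <<'E'
from h import *
from scipy.optimize import least_squares
d=np.load('pics/side0.npz')
for n,u in dict(weight=(340,238),core=(390,226),spray=(462,235)).items():
    print(n,least_squares(lambda g:(proj(d,[(*g,0)])[0]-np.array(u)/1.5625),[.5,.3]).x.round(3))
st()
E
```

```text
t: 3.7
tool_pos: [0.6006, 0.1026, 0.0728]
tool_rot: [0.26, -3.126, -0.001]
contact_force: [-0.3, 0.3, 0.2]
opening: 0.0513
grip_force: 0.0
weight [0.361 0.383]
core [0.498 0.42 ]
spray [0.684 0.357]
t 3.7 pos [0.6006 0.1026 0.0728] yawx -170.5 F [-0.3  0.3  0.2] op 0.0513
```

```bash
python3 -m jog '[[0,0,-1,0,0.46,0,0.2],[0,0,-1,0,0.46,0,0.2],[0,0,-1,0,0.46,0,0.2],[0,0,-1,0,0.46,0,0.2]]'
python3 -m jog '[[0,0,-1,0,0.46,0,0.2],[0,0,-1,0,0.46,0,0.2],[0,0,-1,0,0.46,0,0.2],[0,0,-1,0,0.46,0,0.2]]'
python3 -c "
from h import *
o=st();v=o['tool_pos'][:2]-np.array([.4458,.0768]);print(np.hypot(*v),np.arctan2(v[1],v[0])+.2208,o['q'])"
```

```text
t: 4.2
tool_pos: [0.5875, 0.1552, 0.0773]
tool_rot: [-0.803, 3.035, -0.001]
contact_force: [-0.3, -0.9, 0.2]
opening: 0.0512
grip_force: 0.4
t: 4.7
tool_pos: [0.5544, 0.1991, 0.0774]
tool_rot: [-1.318, 2.849, -0.002]
contact_force: [0.5, 0.2, 0.0]
opening: 0.0514
grip_force: 0.4
t 4.7 pos [0.5544 0.1991 0.0774] yawx -130.3 F [0.5 0.2 0. ] op 0.0514
0.16358446601577434 1.0654974238732469 [ 2.18703412e-01  1.09865215e-01  1.82184914e+00 -4.11042202e-04
  1.20685155e+00 -2.21868310e+00]
```

```bash
python3 -m jog '[[0,0,-1,0.03,0.46,0,0.2],[0,0,-1,0.03,0.46,0,0.2],[0,0,-1,0.03,0.46,0,0.2],[0,0,-1,0.03,0.46,0,0.2]]'
python3 -m jog '[[0,0,-1,0.03,0.46,0,0.2],[0,0,-1,0.03,0.46,0,0.2],[0,0,-1,0.03,0.46,0,0.2],[0,0,-1,0,0.4,0,0.2],[0,0,0,0,0,0,0.2]]'
python3 -c "
from h import *
o=st();v=o['tool_pos'][:2]-np.array([.4458,.0768]);print(np.hypot(*v),np.arctan2(v[1],v[0])+.2208,o['q'])"
```

```text
t: 5.2
tool_pos: [0.5066, 0.2263, 0.0775]
tool_rot: [-1.792, 2.576, -0.002]
contact_force: [0.5, 0.3, -0.4]
opening: 0.051
grip_force: 0.5
t: 5.82
tool_pos: [0.4534, 0.2356, 0.0769]
tool_rot: [-2.21, 2.23, -0.001]
contact_force: [-0.2, -0.4, 0.4]
opening: 0.0514
grip_force: 0.0
t 5.83 pos [0.4534 0.2356 0.0769] yawx -90.5 F [-0.2 -0.4  0.4] op 0.0514
0.15893464333512633 1.7435209308588595 [ 3.33299444e-01 -7.23270438e-02  2.00776948e+00  1.54168943e-04
  1.20367969e+00 -2.79913384e+00]
```

```bash
python3 -m jog '[[0,0,0,0,0,-1,0.2],[0,0,0,0,0,-1,-1],[0,0,0,0,0,-1,-1],[0,0,0,0,0,-1,-1],[0,0,0,0,0,-0.2,-1]]'
python3 -c "
from h import *
p=np.load('nest.npy');t=n2w(p,(0,-.010,.2))[0];print(t);plan(t,-102.65,8);print(snap('side','s1') is None)"
```

```text
t: 6.45
tool_pos: [0.4551, 0.2355, 0.2049]
tool_rot: [-2.206, 2.229, -0.004]
contact_force: [0.7, 0.8, -1.0]
opening: -0.0001
grip_force: 0.0
[ 0.5091099  -0.02445723  0.2       ]
t 6.45 pos [0.4551 0.2355 0.2049] yawx -90.6 F [ 0.7  0.8 -1. ] op -0.0001
[0, 0, np.float64(0.3), np.float64(1.08), np.float64(-0.24), np.float64(0.02)]
[0, 0, np.float64(0.3), np.float64(1.07), np.float64(-0.26), np.float64(0.02)]
[0, 0, np.float64(0.3), np.float64(1.07), np.float64(-0.29), np.float64(0.02)]
[0, 0, np.float64(0.3), np.float64(1.06), np.float64(-0.32), np.float64(0.02)]
[0, 0, np.float64(0.3), np.float64(1.05), np.float64(-0.35), np.float64(0.02)]
[0, 0, np.float64(0.3), np.float64(1.04), np.float64(-0.38), np.float64(0.02)]
[0, 0, np.float64(0.3), np.float64(1.03), np.float64(-0.4), np.float64(0.02)]
[0, 0, np.float64(0.3), np.float64(1.02), np.float64(-0.43), np.float64(0.02)]
False
```

View pics/s1.png

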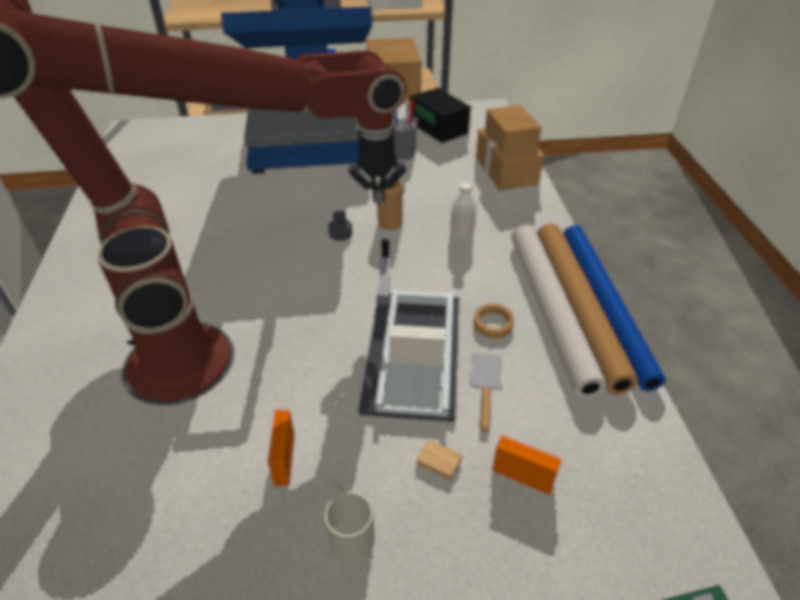

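The lever is open, with its handle at (385,245) pointing along the nest's +y, and everything else is undisturbed. Next I'll go above the pocket side of the blank.

```bash
python3 -m jog '[[0,0,0.3,0.98,-0.22,0,-1],[0,0,0.3,0.98,-0.24,0,-1],[0,0,0.3,0.98,-0.26,0,-1],[0,0,0.3,0.98,-0.29,0,-1],[0,0,0.3,0.98,-0.32,0,-1]]' >/dev/null
python3 -m jog '[[0,0,0.3,0.98,-0.35,0,-1],[0,0,0.3,0.98,-0.38,0,-1],[0,0,0.3,0.98,-0.4,0,-1],[0,0,0,0.4,-0.2,0,-1],[0,0,0,0,0,0,-1]]' >/dev/null
python3 -c "
from h import *
p=np.load('nest.npy');t=n2w(p,(0,-.010,.1))[0];plan(t,-102.65,4)"
```

```text
t 7.75 pos [ 0.5059 -0.0202  0.2004] yawx -102.6 F [-0.2  0.3  0.5] op -0.0001
[0, 0, np.float64(0.0), np.float64(0.03), np.float64(-0.03), np.float64(0.84)]
[0, 0, np.float64(0.0), np.float64(0.03), np.float64(-0.03), np.float64(0.84)]
[0, 0, np.float64(0.0), np.float64(0.03), np.float64(-0.03), np.float64(0.84)]
[0, 0, np.float64(0.0), np.float64(0.03), np.float64(-0.03), np.float64(0.84)]
```

```bash
python3 -m jog '[[0,0,0,0.03,-0.03,0.84,-1],[0,0,0,0.03,-0.03,0.84,-1],[0,0,0,0.03,-0.03,0.84,-1],[0,0,0,0.03,-0.03,0.84,-1]]' 
python3 -m jog '[[0,0,0,0.4,0,0,-1],[0,0,0,0.4,0,0,-1],[0,0,0,0.4,0,0,-1],[0,0,0,0.4,0,0,-1]]'
python3 -m jog '[[0,0,0,0.4,0,0,-1],[0,0,0,0.4,0,0,-1],[0,0,0,0.4,0,0,-1],[0,0,0,0,0,0,-1],[0,0,0,-0.3,0,-1,-1]]'
python3 -m jog '[[0,0,0,-0.3,0,-1,-1],[0,0,0,0,0,-1,-1],[0,0,0,-1,0,-1,-1],[0,0,0,-1,0,0,-1]]'
python3 -c "
from h import *
st();snap('side','s2');snap('scene','s3')
a=cv2.imread('pics/s2.png')[260:440,330:490];b=cv2.imread('pics/s3.png')[270:420,280:500]
a=cv2.resize(a,(400,450));b=cv2.resize(b,(400,273));b=cv2.copyMakeBorder(b,0,177,0,0,0);cv2.imwrite('pics/m.png',np.hstack([a,b]))"
```

```text
t: 8.25
tool_pos: [0.5085, -0.023, 0.0994]
tool_rot: [-1.968, 2.449, 0.001]
contact_force: [0.4, -0.3, -0.5]
opening: 0.0001
grip_force: 0.0
t: 8.75
tool_pos: [0.5027, -0.0548, 0.1017]
tool_rot: [1.925, -2.463, 0.023]
contact_force: [-0.2, -0.6, -0.9]
opening: 0.0
grip_force: 0.0
t: 9.38
tool_pos: [0.4978, -0.0635, 0.1279]
tool_rot: [1.884, -2.469, 0.031]
contact_force: [0.8, 1.2, -0.1]
opening: 0.0004
grip_force: 0.0
t: 9.88
tool_pos: [0.521, 0.0067, 0.2213]
tool_rot: [1.89, -2.475, 0.046]
contact_force: [0.5, -0.6, -0.1]
opening: 0.0002
grip_force: 0.0
t 9.88 pos [0.521  0.0067 0.2213] yawx -105.3 F [ 0.5 -0.6 -0.1] op 0.0002
```

View pics/m.png

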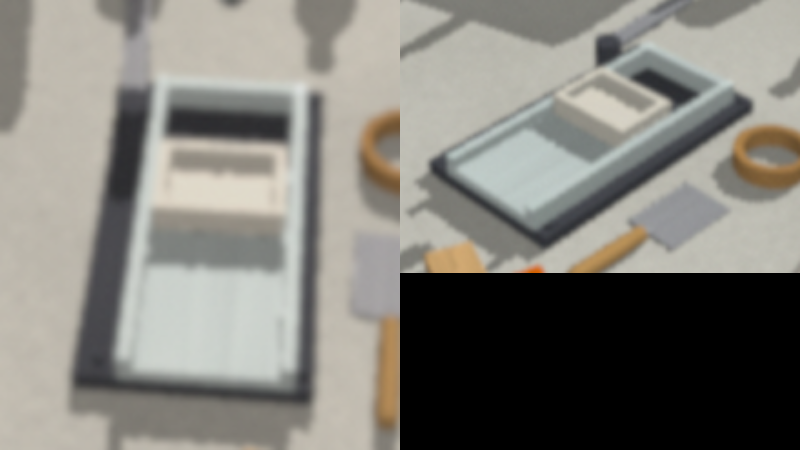

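The tip failed. The tool stalled partway through the push and the blank fell back, so it now lies hollow up, towards the pocket (m.png left, around (220,185)). I'll find out why the tool stalled.

```bash
python3 -c "
from h import *
o=st();print(o['q'],o['tool_rot'],R.from_rotvec(o['tool_rot']).as_matrix().round(3));print(np.round(o['effort'],1))
from station import ctrl;print([a for a in dir(ctrl) if a[0]!='_'])"
```

```text
t 9.97 pos [0.5196 0.0082 0.2183] yawx -105.1 F [ 0.2 -0.6 -0. ] op 0.0005
[-0.10614117 -0.1872163   1.86351225 -0.03961236  1.46979217 -2.98069955] [ 1.8924281  -2.46920276  0.03970611] [[-0.26  -0.966 -0.009]
 [-0.965  0.26  -0.039]
 [ 0.04  -0.002 -0.999]]
[  0.9 -29.4 -38.    0.1  -0.    0.2]
['MotionError', 'hold_point_z']
```

The cause is joint 6, which reached its range limit (q6 ≈ -3). I'll turn the gripper 90° to get clear of that limit. The mend is to grip the +y rim wall, tilt the blank back up onto its edge, then tip it the right way. First I'll measure where it lies.

```bash
cat >> h.py <<'E'
def Rdown(yaw,tilt=0):
    # tool x at world yaw (deg); then tilt deg about tool x
    a=np.radians(yaw);c,s=np.cos(a),np.sin(a)
    return np.array([[c,s,0],[s,-c,0],[0,0,-1.]])@R.from_euler('x',tilt,degrees=True).as_matrix()
def plan6(P,Rt,n):
    o=st();A=R.from_rotvec(o['tool_rot']).as_matrix();rv=R.from_matrix(A.T@Rt).as_rotvec()
    d=(np.array(P)-o['tool_pos'])/n
    for i in range(n):
        B=A@R.from_rotvec(rv*(i+1)/n).as_matrix()
        print([float(x) for x in np.round(np.r_[np.degrees(rv)/n/5,B.T@d/.03],2)])
E
python3 -c "
from h import *
from scipy.optimize import least_squares
d=np.load('pics/side0.npz')
for n,u in dict(sample=(438,468),orangeL=(280,480),orangeR=(525,485),mug=(350,550)).items():
    print(n,least_squares(lambda g:(proj(d,[(*g,0)])[0]-np.array(u)/1.5625),[.5,.3]).x.round(3))
p=np.load('nest.npy');plan6(n2w(p,(0,-.01,.25))[0],Rdown(167.35),19)"
```

```text
sample [ 0.507 -0.321]
orangeL [ 0.222 -0.311]
orangeR [ 0.655 -0.373]
mug [ 0.339 -0.453]
t 9.97 pos [0.5196 0.0082 0.2183] yawx -105.1 F [ 0.2 -0.6 -0. ] op 0.0005
[-0.02, -0.02, 0.92, 0.06, -0.0, -0.05]
[-0.02, -0.02, 0.92, 0.06, -0.01, -0.05]
[-0.02, -0.02, 0.92, 0.06, -0.01, -0.05]
[-0.02, -0.02, 0.92, 0.06, -0.02, -0.05]
[-0.02, -0.02, 0.92, 0.06, -0.02, -0.05]
[-0.02, -0.02, 0.92, 0.06, -0.03, -0.05]
[-0.02, -0.02, 0.92, 0.05, -0.03, -0.05]
[-0.02, -0.02, 0.92, 0.05, -0.03, -0.05]
[-0.02, -0.02, 0.92, 0.05, -0.04, -0.05]
[-0.02, -0.02, 0.92, 0.04, -0.04, -0.05]
[-0.02, -0.02, 0.92, 0.04, -0.05, -0.05]
[-0.02, -0.02, 0.92, 0.04, -0.05, -0.05]
[-0.02, -0.02, 0.92, 0.03, -0.05, -0.05]
[-0.02, -0.02, 0.92, 0.03, -0.05, -0.06]
[-0.02, -0.02, 0.92, 0.02, -0.06, -0.06]
[-0.02, -0.02, 0.92, 0.02, -0.06, -0.06]
[-0.02, -0.02, 0.92, 0.02, -0.06, -0.06]
[-0.02, -0.02, 0.92, 0.01, -0.06, -0.06]
[-0.02, -0.02, 0.92, 0.01, -0.06, -0.06]
```

```bash
python3 -m jog '[[-0.02,-0.02,0.92,0.06,0,-0.05,-0.4],[-0.02,-0.02,0.92,0.06,0,-0.05,-0.4],[-0.02,-0.02,0.92,0.06,0,-0.05,-0.4],[-0.02,-0.02,0.92,0.06,0,-0.05,-0.4],[-0.02,-0.02,0.92,0.06,0,-0.05,-0.4]]' >/dev/null
python3 -m jog '[[-0.02,-0.02,0.92,0.05,-0.03,-0.05,-0.4],[-0.02,-0.02,0.92,0.05,-0.03,-0.05,-0.4],[-0.02,-0.02,0.92,0.05,-0.03,-0.05,-0.4],[-0.02,-0.02,0.92,0.05,-0.03,-0.05,-0.4],[-0.02,-0.02,0.92,0.05,-0.03,-0.05,-0.4]]' >/dev/null
python3 -m jog '[[-0.02,-0.02,0.92,0.03,-0.05,-0.05,-0.4],[-0.02,-0.02,0.92,0.03,-0.05,-0.05,-0.4],[-0.02,-0.02,0.92,0.03,-0.05,-0.05,-0.4],[-0.02,-0.02,0.92,0.03,-0.05,-0.05,-0.4],[-0.02,-0.02,0.92,0.03,-0.05,-0.05,-0.4]]' >/dev/null
python3 -m jog '[[-0.02,-0.02,0.92,0,-0.06,-0.05,-0.4],[-0.02,-0.02,0.92,0,-0.06,-0.05,-0.4],[-0.02,-0.02,0.92,0,-0.06,-0.05,-0.4],[-0.02,-0.02,0.92,0,-0.06,-0.05,-0.4],[0,0,0,0,0,0,-0.4]]' >/dev/null
cat >> h.py <<'E'
def unproj(d,uv,z):
    from scipy.optimize import least_squares
    return np.array([least_squares(lambda g:proj(d,[(g[0],g[1],z)])[0]-u,[.5,0.]).x for u in np.atleast_2d(uv)])
def w2n(p,P):
    c,s=np.cos(p[2]),np.sin(p[2]);P=P-np.array(p[:2]);return np.c_[c*P[:,0]+s*P[:,1],-s*P[:,0]+c*P[:,1]]
E
python3 -c "
from h import *
o=st();print(o['q'])
d=snap('wrist','w3');im=d['img'].astype(int)
p=np.load('nest.npy')
print(proj(d,n2w(p,[(0,-.01,.058),(0,.1,.03),(0,-.15,.03)])).round())
m=((im[...,0]-im[...,2]>8)&(im[...,0]>120)).astype(np.uint8)
n,l,s,c=cv2.connectedComponentsWithStats(m)
for i in np.argsort(-s[1:,4])[:4]+1:
    r=cv2.minAreaRect(np.argwhere(l==i)[:,::-1].astype(np.float32));print(s[i],im[l==i].mean(0).round());b=cv2.boxPoints(r);print(b.round(1).tolist(),(w2n(p,unproj(d,b,.058))*1000).round(1).tolist())
for u in ((256,192),(256,150),(300,192),(220,192)):print(u,im[u[1],u[0]])
"
```

```text
t 12.47 pos [ 0.511  -0.026   0.2464] yawx 167.4 F [-0.1 -0.6 -0. ] op 0.0255
[-1.97216622e-01 -2.31354253e-01  1.85398559e+00  1.63799974e-03
  1.51966954e+00 -1.54752939e+00]
[[257. 169.]
 [349. 164.]
 [141. 164.]]
[  19  161  167  194 9948] [166. 138. 117.]
[[-49.79999923706055, 211.1999969482422], [118.4000015258789, 126.5999984741211], [190.1999969482422, 269.3999938964844], [22.0, 354.0]] [[51.5, -393.1], [-46.9, -160.3], [126.6, -93.1], [271.8, -351.9]]
[ 219  120   75   98 6145] [190. 187. 179.]
[[218.8000030517578, 121.19999694824219], [292.8999938964844, 119.5999984741211], [295.1000061035156, 215.89999389648438], [220.89999389648438, 217.5]] [[-51.5, -51.1], [-53.2, 27.8], [56.0, 33.8], [58.0, -52.5]]
[466 322  46  32 912] [162. 157. 152.]
[[465.29998779296875, 328.3999938964844], [510.6000061035156, 321.3999938964844], [515.0, 349.8999938964844], [469.70001220703125, 356.8999938964844]] [[223.6, 277.3], [215.8, 343.9], [268.3, 367.3], [275.7, 297.0]]
[312 244  43  41 549] [146. 126. 104.]
[[307.6000061035156, 250.1999969482422], [322.20001220703125, 233.10000610351562], [362.79998779296875, 267.8999938964844], [348.20001220703125, 285.0]] [[100.3, 50.5], [77.8, 66.9], [125.2, 120.8], [149.6, 104.7]]
(256, 192) [196 193 185]
(256, 150) [199 194 186]
(300, 192) [82 83 86]
(220, 192) [134 137 136]
```

```bash
python3 -c "
from h import *
p=np.load('nest.npy');plan6(n2w(p,(.002,.023,.08))[0],Rdown(167.35),6)"
```

```text
t 12.53 pos [ 0.511  -0.0258  0.2464] yawx 167.4 F [ 0.1 -0.3  0.6] op 0.0255
[0.0, -0.0, 0.0, -0.0, 0.19, 0.92]
[0.0, -0.0, 0.0, 0.0, 0.19, 0.92]
[0.0, -0.0, 0.0, 0.0, 0.19, 0.92]
[0.0, -0.0, 0.0, 0.0, 0.19, 0.92]
[0.0, -0.0, 0.0, 0.0, 0.19, 0.92]
[0.0, -0.0, 0.0, 0.0, 0.19, 0.92]
```

```bash
python3 -m jog '[[0,0,0,0,0.28,0.92,-0.1],[0,0,0,0,0.28,0.92,-0.1],[0,0,0,0,0.28,0.92,-0.1],[0,0,0,0,0.28,0.92,-0.1]]' >/dev/null
python3 -m jog '[[0,0,0,0,0,0.92,-0.1],[0,0,0,0,0,0.92,-0.1],[0,0,0,0,0,0,-0.1]]' 
python3 -c "
from h import *
p=np.load('nest.npy');plan6(n2w(p,(.002,.023,.050))[0],Rdown(167.35),2);d=snap('wrist','w4');print(proj(d,n2w(p,[(0,.024,.058)]))*1.5625)
"
```

```text
t: 13.4
tool_pos: [0.5164, 0.008, 0.0785]
tool_rot: [-0.344, -3.117, -0.003]
contact_force: [-0.2, 0.6, 0.7]
opening: 0.0385
grip_force: 0.0
t 13.4 pos [0.5164 0.008  0.0785] yawx 167.4 F [-0.2  0.6  0.7] op 0.0385
[0.01, -0.03, 0.01, -0.03, -0.0, 0.47]
[0.01, -0.03, 0.01, -0.03, -0.0, 0.48]
[[401.96489528 363.15059727]]
```

View pics/w4.png

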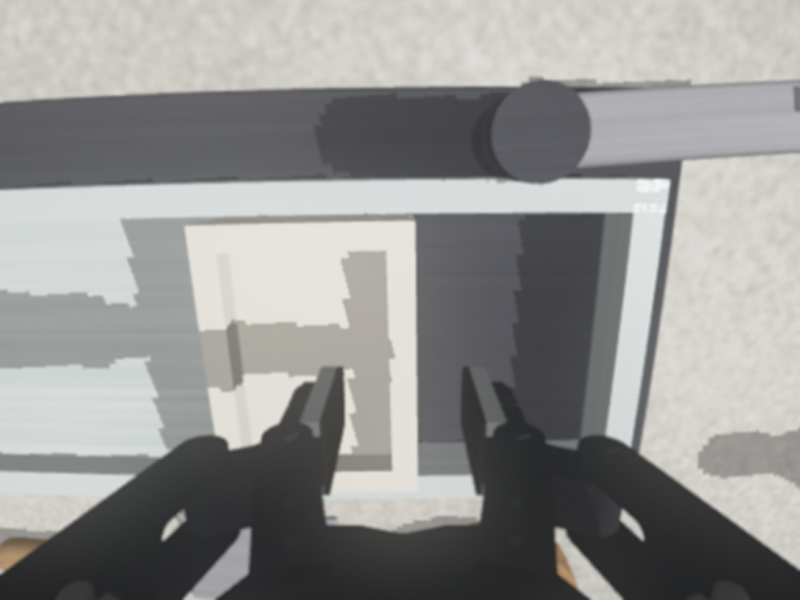

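The rim wall spans columns 386–417 and sits midway between the fingers, with the inner finger over the recess. I'll descend and grip.

```bash
python3 -m jog '[[0,0,0,0,0,0.47,-0.1],[0,0,0,0,0,0.47,-0.1],[0,0,0,0,0,0,-1],[0,0,0,0,0,0,-1],[0,0,0,0,0,0,-1]]' 40
python3 -m jog '[[0,0,0,0,0,0,-1],[0,0,0,0,0,0,-1]]' 
python3 -c "
from h import *
o=st();print(o['q'])"
```

```text
t: 14.08
tool_pos: [0.5188, 0.0078, 0.0532]
tool_rot: [0.346, 3.122, 0.003]
contact_force: [-0.3, -0.9, -1.6]
opening: 0.008
grip_force: 41.1
t: 14.32
tool_pos: [0.5188, 0.0078, 0.0532]
tool_rot: [0.346, 3.122, 0.003]
contact_force: [-0.1, -0.2, -1.9]
opening: 0.0078
grip_force: 41.1
t 14.32 pos [0.5188 0.0078 0.0532] yawx 167.3 F [-0.1 -0.2 -1.9] op 0.0078
[-0.12949972 -0.01724062  1.99951583  0.0022248   1.15897449 -1.48037331]
```

```bash
python3 -m jog '[[-1,0,0,0,-0.07,-0.22,-1],[-1,0,0,0,-0.07,-0.22,-1],[-1,0,0,0,-0.07,-0.22,-1],[-1,0,0,0,-0.07,-0.22,-1],[0,0,0,0,0,0,-1]]' 60
cat >> h.py <<'E'
def tl():
    o=st();A=R.from_rotvec(o['tool_rot']).as_matrix();p=np.load('nest.npy')
    print('nest',(w2n(p,o['tool_pos'][None,:2])*1000).round(1),'zaxis(n)',R.from_euler('z',-p[2]).apply(A[:,2]).round(3),'q',np.round(o['q'],2),'grip',round(o['grip_force'],1));return o
E
python3 -c "
from h import *
tl()"
```

```text
t: 14.95
tool_pos: [0.5161, -0.0049, 0.0779]
tool_rot: [0.341, 3.037, 0.537]
contact_force: [0.1, -0.3, -2.7]
opening: 0.0076
grip_force: 61.4
t 14.95 pos [ 0.5161 -0.0049  0.0779] yawx 167.2 F [ 0.1 -0.3 -2.7] op 0.0076
nest [[ 2.6 10.6]] zaxis(n) [ 0.001  0.343 -0.939] q [-0.34 -0.06  2.03  0.37  1.24 -1.82] grip 61.4
```

```bash
python3 -m jog '[[-1,0,0,0,-0.07,-0.22,-1],[-1,0,0,0,-0.07,-0.22,-1],[-1,0,0,0,-0.07,-0.22,-1],[-1,0,0,0,-0.07,-0.22,-1],[0,0,0,0,0,0,-1]]'
python3 -m jog '[[-1,0,0,0,-0.07,-0.22,-1],[-1,0,0,0,-0.07,-0.22,-1],[-1,0,0,0,-0.07,-0.22,-1],[0,0,0,0,0,0,-1]]'
python3 -c "
from h import *
tl()"
```

```text
t: 15.58
tool_pos: [0.5116, -0.0232, 0.0964]
tool_rot: [0.321, 2.867, 1.044]
contact_force: [-0.4, 0.3, -4.0]
opening: 0.0077
grip_force: 61.5
t: 16.08
tool_pos: [0.5077, -0.0406, 0.1058]
tool_rot: [0.3, 2.685, 1.398]
contact_force: [0.3, 0.0, -2.3]
opening: 0.0075
grip_force: 61.5
t 16.07 pos [ 0.5077 -0.0406  0.1058] yawx 167.3 F [ 0.3  0.  -2.3] op 0.0075
nest [[  2.1 -26.1]] zaxis(n) [-0.001  0.819 -0.574] q [-0.66  0.12  1.99  0.83  1.58 -2.25] grip 61.5
```

```bash
python3 -m jog '[[-1,0,0,0,-0.07,-0.22,-1],[-1,0,0,0,-0.07,-0.22,-1],[-1,0,0,0,-0.07,-0.22,-1],[-1,0,0,0,-0.07,-0.22,-1],[0,0,0,0,0,0,-1]]'
python3 -c "
from h import *
tl()"
```

```text
t: 16.7
tool_pos: [0.5019, -0.0666, 0.1105]
tool_rot: [0.265, 2.379, 1.825]
contact_force: [-0.3, 0.7, -3.5]
opening: 0.0076
grip_force: 61.6
t 16.7 pos [ 0.5019 -0.0666  0.1105] yawx 167.4 F [-0.3  0.7 -3.5] op 0.0076
nest [[  2.2 -52.7]] zaxis(n) [-0.002  0.966 -0.259] q [-0.77  0.32  1.93  1.    1.8  -2.4 ] grip 61.6
```

```bash
python3 -m jog '[[-1,0,0,0,-0.09,-0.22,-1],[-1,0,0,0,-0.09,-0.22,-1],[-0.9,0,0,0,-0.09,-0.2,-1],[0,0,0,0,0,0,-1]]'
python3 -c "
from h import *
tl()"
```

```text
t: 17.2
tool_pos: [0.4977, -0.0862, 0.1063]
tool_rot: [0.235, 2.116, 2.097]
contact_force: [0.4, 0.0, -3.2]
opening: 0.007
grip_force: 61.7
t 17.2 pos [ 0.4977 -0.0862  0.1063] yawx 167.4 F [ 0.4  0.  -3.2] op 0.007
nest [[  2.4 -72.7]] zaxis(n) [-0.002  1.    -0.009] q [-0.82  0.5   1.87  1.11  1.97 -2.47] grip 61.7
```

```bash
python3 -m jog '[[0,0,0,0,-0.06,0,-1],[0,0,0,0,0,0,-1]]'
python3 -m jog '[[0,0,0,0,0,0,-0.5],[0,0,0,0,0,0,-0.5],[0,0,0,0,0,0,-0.4],[0,0,0,0,0,-0.2,-0.4],[0,0,0,0,0,-0.4,-0.4]]'
python3 -m jog '[[0,0,0,0,0,-0.8,-0.4],[0,0,0,0,0,-0.8,-0.4],[0,0,0,0,0.8,-0.2,-0.4],[0,0,0,0,1,0,-0.4],[0,0,0,0,1,0,-0.4]]'
python3 -c "
from h import *
tl()
p=np.load('nest.npy')
P=n2w(p,[(a*.055,-.064+b*.014,.11) for a,b in((-1,-1),(1,-1),(1,1),(-1,1))])
for n in('side','scene'):
    d=snap(n,n+'4');d0=np.load(f'pics/{n}0.npz')
    a=cv2.GaussianBlur(d['img'],(3,3),0).astype(int);b=cv2.GaussianBlur(d0['img'],(3,3),0).astype(int)
    for q in P: u=proj(d,[q])[0].round().astype(int);print(n,u,a[u[1],u[0]],b[u[1],u[0]],end=' ')
    c=proj(d,n2w(p,[(0,-.064,.11)]))[0].round().astype(int);print(n,c,[(a[c[1]+k,c[0]].tolist(),b[c[1]+k,c[0]].tolist()) for k in range(-12,20,3)])
"
```

```text
t: 17.45
tool_pos: [0.4979, -0.0868, 0.1059]
tool_rot: [0.232, 2.115, 2.095]
contact_force: [0.5, 0.2, -3.1]
opening: 0.0073
grip_force: 61.7
t: 18.08
tool_pos: [0.4933, -0.1049, 0.1053]
tool_rot: [0.234, 2.112, 2.099]
contact_force: [0.7, 0.4, -0.1]
opening: 0.0254
grip_force: 0.0
t: 18.7
tool_pos: [0.4816, -0.1587, 0.1905]
tool_rot: [0.236, 2.111, 2.097]
contact_force: [-0.1, 0.1, -0.6]
opening: 0.0258
grip_force: 0.0
t 18.7 pos [ 0.4816 -0.1587  0.1905] yawx 167.3 F [-0.1  0.1 -0.6] op 0.0258
nest [[   2.5 -147. ]] zaxis(n) [ 0.002  1.    -0.007] q [-0.92  0.39  1.81  1.1   2.11 -2.34] grip 0.0
side [248 213] [213 213 205] [176 177 170] side [283 216] [222 217 205] [188 182 170] side [284 209] [173 174 170] [129 130 126] side [249 207] [212 215 210] [176 179 174] side [266 211] [([56, 55, 59], [45, 44, 46]), ([80, 80, 84], [53, 52, 55]), ([86, 86, 90], [44, 44, 46]), ([104, 104, 106], [115, 114, 109]), ([108, 108, 106], [206, 199, 185]), ([110, 110, 108], [203, 194, 180]), ([62, 63, 64], [149, 143, 132]), ([56, 57, 58], [138, 132, 122]), ([60, 60, 60], [138, 132, 122]), ([43, 43, 44], [137, 132, 121]), ([37, 38, 41], [136, 131, 121])]
scene [225 194] [196 195 184] [181 180 169] scene [250 208] [191 188 175] [180 177 165] scene [257 204] [87 88 92] [72 73 76] scene [232 191] [199 198 187] [182 181 171] scene [241 199] [([190, 189, 180], [176, 174, 166]), ([197, 196, 186], [182, 180, 171]), ([198, 196, 186], [182, 181, 172]), ([205, 203, 192], [191, 189, 179]), ([220, 217, 204], [203, 199, 187]), ([216, 212, 198], [199, 195, 182]), ([164, 161, 151], [155, 152, 142]), ([150, 147, 138], [139, 136, 128]), ([150, 147, 138], [139, 136, 128]), ([150, 147, 138], [139, 136, 128]), ([150, 147, 138], [139, 136, 128])]
```

The scene pixels match the original standing state, so the blank is upright again. I'll bring the tool back to vertical over the pocket side.

```bash
python3 -m jog '[[0,0,0,0,1,0,-0.4],[0.9,0,0,0,1,0.2,-0.8],[1,0,0,0,0.4,0.4,-1],[1,0,0,0,0,0.4,-1],[1,0,0,0,0,0.4,-1]]' >/dev/null
python3 -c "
from h import *
tl();p=np.load('nest.npy');plan6(n2w(p,(0,0.0,.2))[0],Rdown(167.35),15)"
```

```text
t 19.43 pos [ 0.4911 -0.116   0.2549] yawx 167.3 F [ 1.  -0.4 -0.3] op -0.0001
nest [[   2.5 -103.3]] zaxis(n) [ 0.001  0.939 -0.343] q [-0.84  0.08  1.87  0.98  1.96 -2.18] grip 0.0
t 19.43 pos [ 0.4911 -0.116   0.2549] yawx 167.3 F [ 1.  -0.4 -0.3] op -0.0001
[0.93, 0.0, -0.0, 0.01, -0.01, 0.26]
[0.93, 0.0, -0.0, 0.01, 0.01, 0.26]
[0.93, 0.0, -0.0, 0.01, 0.03, 0.26]
[0.93, 0.0, -0.0, 0.01, 0.05, 0.26]
[0.93, 0.0, -0.0, 0.01, 0.07, 0.25]
[0.93, 0.0, -0.0, 0.01, 0.09, 0.24]
[0.93, 0.0, -0.0, 0.01, 0.11, 0.24]
[0.93, 0.0, -0.0, 0.01, 0.13, 0.23]
[0.93, 0.0, -0.0, 0.01, 0.15, 0.22]
[0.93, 0.0, -0.0, 0.01, 0.16, 0.2]
[0.93, 0.0, -0.0, 0.01, 0.18, 0.19]
[0.93, 0.0, -0.0, 0.01, 0.19, 0.17]
[0.93, 0.0, -0.0, 0.01, 0.21, 0.16]
[0.93, 0.0, -0.0, 0.01, 0.22, 0.14]
[0.93, 0.0, -0.0, 0.01, 0.23, 0.12]
```

```bash
python3 -m jog '[[0.93,0,0,0,0,0.26,-1],[0.93,0,0,0,0,0.26,-1],[0.93,0,0,0,0.03,0.26,-1],[0.93,0,0,0,0.05,0.26,-1],[0.93,0,0,0,0.07,0.25,-1]]' >/dev/null
python3 -m jog '[[0.93,0,0,0,0.09,0.24,-1],[0.93,0,0,0,0.11,0.24,-1],[0.93,0,0,0,0.13,0.23,-1],[0.93,0,0,0,0.15,0.22,-1],[0.93,0,0,0,0.16,0.2,-1]]' >/dev/null
python3 -m jog '[[0.93,0,0,0,0.18,0.19,-1],[0.93,0,0,0,0.19,0.17,-1],[0.93,0,0,0,0.21,0.16,-1],[0.93,0,0,0,0.22,0.14,-1],[0.93,0,0,0,0.23,0.12,-1]]' >/dev/null
python3 -c "
from h import *
tl();p=np.load('nest.npy');plan6(n2w(p,(0,-0.005,.1))[0],Rdown(167.35),4)"
```

```text
t 21.3 pos [ 0.515  -0.0103  0.2094] yawx 167.3 F [-0.8  0.5 -0.1] op -0.0
nest [[2.6 5.1]] zaxis(n) [-0.001  0.003 -1.   ] q [-0.17 -0.2   1.89  0.    1.45 -1.52] grip 0.0
t 21.3 pos [ 0.515  -0.0103  0.2094] yawx 167.3 F [-0.8  0.5 -0.1] op -0.0
[0.01, -0.0, -0.0, 0.02, -0.09, 0.91]
[0.01, -0.0, -0.0, 0.02, -0.09, 0.91]
[0.01, -0.0, -0.0, 0.02, -0.09, 0.91]
[0.01, -0.0, -0.0, 0.02, -0.08, 0.91]
```

```bash
python3 -m jog '[[0,0,0,0.02,-0.09,0.91,-1],[0,0,0,0.02,-0.09,0.91,-1],[0,0,0,0.02,-0.09,0.91,-1],[0,0,0,0.02,-0.09,0.91,-1],[0,0,0,0,0,0,-1]]' 
python3 -m jog '[[0,0,0,0,-0.4,0,-1],[0,0,0,0,-0.4,0,-1],[0,0,0,0,-0.4,0,-1],[0,0,0,0,-0.4,0,-1],[0,0,0,0,-0.4,0,-1]]'
python3 -m jog '[[0,0,0,0,-0.4,0,-1],[0,0,0,0,-0.4,0,-1],[0,0,0,0,-0.3,0,-1],[0,0,0,0,0,0,-1],[0,0,0,0,0,0,-1]]'
python3 -c "
from h import *
tl()
p=np.load('nest.npy')
d=snap('side','s5');im=d['img'].astype(int);d=snap('scene','c5')
c=proj(d,n2w(p,[(0.03,y,.058) for y in np.arange(-.18,.03,.015)])).round().astype(int)
print([d['img'][v,u].tolist() for u,v in c])
"
```

```text
t: 21.92
tool_pos: [0.5081, -0.0193, 0.0975]
tool_rot: [-0.347, -3.116, -0.01]
contact_force: [-0.0, 0.1, 0.4]
opening: -0.0
grip_force: 0.0
t: 22.55
tool_pos: [0.4972, -0.0782, 0.1006]
tool_rot: [0.346, 3.121, 0.01]
contact_force: [-0.3, -0.4, -0.6]
opening: -0.0
grip_force: 0.1
t: 23.18
tool_pos: [0.49, -0.1093, 0.1001]
tool_rot: [0.346, 3.122, 0.01]
contact_force: [0.5, 0.2, 0.4]
opening: -0.0002
grip_force: 0.0
t 23.18 pos [ 0.49   -0.1093  0.1001] yawx 167.4 F [0.5 0.2 0.4] op -0.0002
nest [[ -0.  -96.9]] zaxis(n) [ 0.     0.007 -1.   ] q [-0.37 -0.12  2.01  0.01  1.25 -1.72] grip 0.0
[[147, 144, 135], [173, 170, 159], [219, 216, 201], [219, 215, 203], [220, 216, 203], [219, 216, 202], [216, 214, 201], [191, 202, 198], [192, 202, 198], [192, 202, 199], [192, 202, 199], [190, 201, 198], [83, 88, 91], [70, 73, 78]]
```

```bash
python3 -m jog '[[0,0,0,0,0,-1,-1],[0,0,0,0,0,-1,-1],[0,0,0,0,-0.3,-1,-1],[0,0,0,0,-0.5,-0.7,-1],[0,0,0,0,0,0,-1]]' 
cat >> h.py <<'E'
def blank(z,name,x0=-.06):
    d=snap('wrist',name);im=d['img'].astype(int);p=np.load('nest.npy')
    m=((im[...,0]-im[...,2]>8)&(im[...,0]>120)).astype(np.uint8)
    poly=proj(d,n2w(p,[(-.062,-.25,z),(.062,-.25,z),(.062,.14,z),(-.062,.14,z)])).round().astype(np.int32)
    k=np.zeros_like(m);cv2.fillPoly(k,[poly],1);m*=k
    n,l,s,c=cv2.connectedComponentsWithStats(m);i=1+np.argmax(s[1:,4])
    b=cv2.boxPoints(cv2.minAreaRect(np.argwhere(l==i)[:,::-1].astype(np.float32)))
    q=w2n(p,unproj(d,b,z))*1000;print('area',s[i,4],'px',b.round().tolist(),'nest',q.round(1).tolist(),'std',im[l==i].std(0).round(),im[l==i].mean(0).round())
E
python3 -c "
from h import *
tl();blank(.058,'w5')"
```

```text
t: 23.9
tool_pos: [0.4857, -0.1342, 0.2131]
tool_rot: [0.347, 3.117, 0.008]
contact_force: [0.8, -0.2, 0.2]
opening: -0.0003
grip_force: 0.0
t 23.9 pos [ 0.4857 -0.1342  0.2131] yawx 167.3 F [ 0.8 -0.2  0.2] op -0.0003
nest [[   1.2 -122.2]] zaxis(n) [ 0.004  0.006 -1.   ] q [-0.42 -0.23  1.91  0.01  1.46 -1.77] grip 0.0
area 8062 px [[216.0, 124.0], [296.0, 124.0], [296.0, 227.0], [216.0, 227.0]] nest [[-51.0, -160.1], [-50.8, -83.4], [56.0, -79.7], [55.7, -164.4]] std [4. 4. 4.] [193. 189. 181.]
```

It's flat with the smooth face up (uniform patch), spanning y -161 to -81 mm. Now I'll go behind its trailing edge.

```bash
python3 -m jog '[[0,0,0,0,-0.8,0,-1],[0,0,0,0,-0.8,0,-1],[0,0,0,0,-0.8,0,-1],[0,0,0,0,0,0,-1]]' >/dev/null
python3 -c "
from h import *
tl();p=np.load('nest.npy');plan6(n2w(p,(0.001,-0.194,.038))[0],Rdown(167.35),6)"
```

```text
t 24.45 pos [ 0.4681 -0.2037  0.2085] yawx 167.3 F [-0.6 -0.1  0.1] op 0.0002
nest [[  -0.8 -193.8]] zaxis(n) [-0.003  0.008 -1.   ] q [-0.56 -0.21  1.9   0.01  1.46 -1.91] grip 0.0
t 24.45 pos [ 0.4681 -0.2037  0.2085] yawx 167.3 F [-0.6 -0.1  0.1] op 0.0002
[0.01, -0.01, -0.0, -0.01, -0.01, 0.95]
[0.01, -0.01, -0.0, -0.01, -0.01, 0.95]
[0.01, -0.01, -0.0, -0.01, -0.0, 0.95]
[0.01, -0.01, -0.0, -0.01, -0.0, 0.95]
[0.01, -0.01, -0.0, -0.01, -0.0, 0.95]
[0.01, -0.01, -0.0, -0.01, -0.0, 0.95]
```

```bash
python3 -m jog '[[0.01,0,0,0,0,0.95,-1],[0.01,0,0,0,0,0.95,-1],[0.01,0,0,0,0,0.95,-1],[0.01,0,0,0,0,0.95,-1],[0.01,0,0,0,0,0.95,-1]]' >/dev/null
python3 -m jog '[[0,0,0,0,0,0.95,-1],[0,0,0,0,0,0,-1]]'
python3 -m jog '[[0,0,0,0,0.4,0,-1],[0,0,0,0,0.5,0,-1],[0,0,0,0,0.5,0,-1],[0,0,0,0,0.5,0,-1],[0,0,0,0,0.5,0,-1]]'
python3 -c "
from h import *
tl()"
```

```text
t: 25.32
tool_pos: [0.4667, -0.2003, 0.0361]
tool_rot: [-0.344, -3.116, -0.009]
contact_force: [-0.5, 0.6, 0.3]
opening: 0.0005
grip_force: 0.0
t: 25.95
tool_pos: [0.4853, -0.1319, 0.0402]
tool_rot: [0.346, 3.121, 0.003]
contact_force: [-0.3, -0.7, 1.1]
opening: 0.0
grip_force: 1.0
t 25.95 pos [ 0.4853 -0.1319  0.0402] yawx 167.4 F [-0.3 -0.7  1.1] op 0.0
nest [[   0.3 -120. ]] zaxis(n) [ 0.001  0.002 -1.   ] q [-0.41 -0.04  2.04  0.    1.13 -1.77] grip 1.0
```

```bash
python3 -m jog '[[0,0,0,0,0.5,0,-1],[0,0,0,0,0.5,0,-1],[0,0,0,0,0.5,0,-1],[0,0,0,0,0.5,0,-1]]'
python3 -m jog '[[0,0,0,0,0.5,0,-1],[0,0,0,0,0.5,0,-1],[0,0,0,0,0.5,0,-1],[0,0,0,0,0.4,0,-1]]'
python3 -c "
from h import *
tl()"
```

```text
t: 26.45
tool_pos: [0.4981, -0.0733, 0.0397]
tool_rot: [0.346, 3.122, 0.003]
contact_force: [-0.3, -1.8, 1.6]
opening: -0.0002
grip_force: 1.0
t: 26.95
tool_pos: [0.5103, -0.0175, 0.0396]
tool_rot: [-0.346, -3.122, -0.004]
contact_force: [-0.2, -0.6, 0.3]
opening: 0.0001
grip_force: 0.5
t 26.95 pos [ 0.5103 -0.0175  0.0396] yawx 167.4 F [-0.2 -0.6  0.3] op 0.0001
nest [[-0.3 -2.9]] zaxis(n) [-0.001  0.002 -1.   ] q [-0.18 -0.02  2.02  0.    1.13 -1.53] grip 0.5
```

```bash
python3 -m jog '[[0,0,0,0,0.3,0,-1],[0,0,0,0,0.3,0,-1],[0,0,0,0,0,0,-1]]'
python3 -m jog '[[0,0,0,0,0.1,0,-1],[0,0,0,0,0.1,0,-1]]'
python3 -m jog '[[0,0,0,0,0.1,0,-1],[0,0,0,0,0,0,-1]]'
python3 -c "
from h import *
tl()"
```

```text
t: 27.32
tool_pos: [0.5144, -0.0004, 0.0399]
tool_rot: [0.345, 3.122, 0.004]
contact_force: [0.5, 0.2, 0.6]
opening: -0.0001
grip_force: 0.0
t: 27.58
tool_pos: [0.5157, 0.0047, 0.04]
tool_rot: [0.347, 3.122, 0.004]
contact_force: [-0.5, 0.3, 0.2]
opening: 0.0002
grip_force: 0.0
t: 27.82
tool_pos: [0.5164, 0.0079, 0.04]
tool_rot: [0.346, 3.122, 0.003]
contact_force: [0.4, 0.2, 0.5]
opening: 0.0002
grip_force: 0.0
t 27.82 pos [0.5164 0.0079 0.04  ] yawx 167.4 F [0.4 0.2 0.5] op 0.0002
nest [[ 0.  23.1]] zaxis(n) [ 0.     0.002 -1.   ] q [-0.13 -0.    2.01  0.    1.13 -1.48] grip 0.0
```

```bash
python3 -m jog '[[0,0,0,0,0.1,0,-1],[0,0,0,0,0,0,-1]]'
python3 -m jog '[[0,0,0,0,0.1,0,-1],[0,0,0,0,0,0,-1]]'
python3 -c "
from h import *
tl();d=snap('wrist','w6');p=np.load('nest.npy');im=d['img']
for x in(-.035,-.03,.03):
  c=proj(d,n2w(p,[(x,y,.046) for y in np.arange(.015,.125,.005)])).round().astype(int);print(x,[im[v,u].tolist() if 0<=v<384 and 0<=u<512 else None for u,v in c])"
```

```text
t: 28.08
tool_pos: [0.5165, 0.0089, 0.04]
tool_rot: [-0.345, -3.122, 0.004]
contact_force: [-2.7, -7.0, 1.6]
opening: -0.0004
grip_force: 3.7
t: 28.32
tool_pos: [0.5166, 0.0091, 0.04]
tool_rot: [-0.343, -3.121, 0.013]
contact_force: [-5.6, -16.8, 2.9]
opening: 0.0003
grip_force: 8.8
t 28.32 pos [0.5166 0.0091 0.04  ] yawx 167.5 F [ -5.6 -16.8   2.9] op 0.0003
nest [[-0.  24.4]] zaxis(n) [-0.001 -0.009 -1.   ] q [-0.12  0.    2.01 -0.01  1.14 -1.47] grip 8.8
-0.035 [[131, 135, 134], [130, 134, 134], [131, 134, 133], [91, 91, 89], [198, 194, 186], [199, 195, 187], [201, 197, 188], [202, 197, 188], [202, 197, 189], [202, 197, 189], [202, 197, 189], [203, 198, 190], [203, 199, 190], [203, 199, 191], [203, 199, 191], [203, 199, 190], [203, 199, 190], [203, 199, 190], [203, 198, 190], [194, 198, 194], [186, 192, 191], [186, 192, 191]]
-0.03 [[130, 134, 134], [130, 134, 133], [131, 135, 134], [80, 80, 80], [198, 194, 185], [199, 195, 187], [200, 195, 187], [201, 196, 188], [202, 197, 188], [203, 197, 190], [203, 199, 190], [203, 198, 189], [203, 199, 190], [202, 198, 190], [203, 199, 191], [203, 199, 190], [203, 199, 190], [204, 200, 191], [202, 198, 189], [195, 198, 195], [185, 192, 191], [185, 191, 191]]
0.03 [[36, 38, 39], [35, 36, 37], [38, 39, 39], [36, 37, 38], [37, 38, 38], [38, 39, 39], [41, 41, 41], [43, 43, 43], [46, 45, 45], [48, 48, 47], [51, 50, 50], [52, 51, 50], [53, 53, 52], [54, 53, 52], [56, 56, 54], [58, 58, 56], [92, 90, 87], [196, 191, 183], [196, 191, 183], [201, 198, 191], [176, 182, 180], [176, 182, 180]]
```

```bash
python3 -m jog '[[0,0,0,0,-0.1,0,-1],[0,0,0,0,0,-0.6,-1],[0,0,0,0,0,-0.6,-1],[0,0,0,0,0.4,0,-1],[0,0,0,0,0.4,0,-1]]'
python3 -m jog '[[0,0,0,0,0,0.2,-1],[0,0,0,0,0,0,-1]]'
python3 -c "
from h import *
tl()"
```

```text
t: 29.0
tool_pos: [0.5226, 0.0352, 0.0765]
tool_rot: [0.345, 3.121, 0.004]
contact_force: [0.4, -0.9, 0.4]
opening: -0.0001
grip_force: 0.0
t: 29.25
tool_pos: [0.5211, 0.0344, 0.0684]
tool_rot: [-0.345, -3.12, -0.003]
contact_force: [-0.1, 0.4, 0.0]
opening: 0.0002
grip_force: 0.0
t 29.25 pos [0.5211 0.0344 0.0684] yawx 167.4 F [-0.1  0.4  0. ] op 0.0002
nest [[-1.2 50.1]] zaxis(n) [-0.003  0.002 -1.   ] q [-0.08 -0.03  1.98  0.    1.19 -1.43] grip 0.0
```

Centre y is 50 mm, which is over the trailing part. I'll press down gently.

```bash
python3 -m jog '[[0,0,0,0,-0.1,0.3,-1],[0,0,0,0,0,0.15,-1]]'|grep -E 'pos|force'
python3 -m jog '[[0,0,0,0,0,0.15,-1],[0,0,0,0,0,0.1,-1]]'|grep -E 'pos|force'
python3 -m jog '[[0,0,0,0,0,0.08,-1],[0,0,0,0,0,0,-1]]'|grep -E 'pos|force'
python3 -m jog '[[0,0,0,0,0,0.06,-1],[0,0,0,0,0,0,-1]]'|grep -E 'pos|force'
```

```text
tool_pos: [0.5209, 0.0307, 0.0553]
contact_force: [-0.6, -0.1, -0.2]
grip_force: 0.0
tool_pos: [0.5215, 0.031, 0.0486]
contact_force: [-0.4, 0.3, -0.5]
grip_force: 0.0
tool_pos: [0.5216, 0.0311, 0.0465]
contact_force: [1.0, 1.1, -0.2]
grip_force: 0.0
tool_pos: [0.5219, 0.0311, 0.046]
contact_force: [-3.6, 0.8, 6.5]
grip_force: 3.1
```

Contact came at z = 46 mm, so the blank is home. I'll retreat and return to the lever.

```bash
python3 -m jog '[[0,0,0,0,0,-1,-1],[0,0,0,0,0,-1,-1],[0,0,0,0,0,-1,-0.5],[0,0,0,0,0,-1,0],[0,0,0,0,0,-1,0.3]]' >/dev/null
python3 -c "
from h import *
tl();blank(.046,'w7');plan6((.469,.234,.19),Rdown(-98.5),20)"
```

```text
t 30.88 pos [0.5215 0.0308 0.196 ] yawx 167.3 F [-0.2  0.4 -0.2] op 0.0543
nest [[-0.  46.6]] zaxis(n) [ 0.001  0.002 -1.   ] q [-0.08 -0.17  1.89  0.    1.43 -1.43] grip 0.0
area 8297 px [[239.0, 231.0], [239.0, 125.0], [320.0, 125.0], [320.0, 231.0]] nest [[56.2, 28.5], [-52.1, 30.4], [-52.2, 107.0], [56.4, 113.2]] std [4. 4. 4.] [182. 178. 171.]
t 30.93 pos [0.524  0.0307 0.201 ] yawx 167.4 F [1.4 0.9 3. ] op 0.0557
[-0.0, 0.01, -0.94, 0.14, 0.32, 0.02]
[-0.0, 0.01, -0.94, 0.11, 0.33, 0.02]
[-0.0, 0.01, -0.94, 0.08, 0.34, 0.02]
[-0.0, 0.01, -0.94, 0.05, 0.35, 0.02]
[-0.0, 0.01, -0.94, 0.03, 0.35, 0.02]
[-0.0, 0.01, -0.94, -0.0, 0.35, 0.02]
[-0.0, 0.01, -0.94, -0.03, 0.35, 0.02]
[-0.0, 0.01, -0.94, -0.06, 0.35, 0.02]
[-0.0, 0.01, -0.94, -0.09, 0.34, 0.02]
[-0.0, 0.01, -0.94, -0.12, 0.33, 0.02]
[-0.0, 0.01, -0.94, -0.14, 0.32, 0.02]
[-0.0, 0.01, -0.94, -0.17, 0.31, 0.02]
[-0.0, 0.01, -0.94, -0.19, 0.29, 0.02]
[-0.0, 0.01, -0.94, -0.22, 0.28, 0.02]
[-0.0, 0.01, -0.94, -0.24, 0.26, 0.02]
[-0.0, 0.01, -0.94, -0.26, 0.24, 0.02]
[-0.0, 0.01, -0.94, -0.28, 0.21, 0.02]
[-0.0, 0.01, -0.94, -0.29, 0.19, 0.02]
[-0.0, 0.01, -0.94, -0.31, 0.17, 0.02]
[-0.0, 0.01, -0.94, -0.32, 0.14, 0.02]
```

```bash
python3 -m jog '[[0,0,-0.94,0.12,0.33,0,0.3],[0,0,-0.94,0.12,0.33,0,0.3],[0,0,-0.94,0.08,0.34,0,0.3],[0,0,-0.94,0.05,0.35,0,0.3],[0,0,-0.94,0.03,0.35,0,0.3]]' >/dev/null
python3 -m jog '[[0,0,-0.94,0,0.35,0,0.3],[0,0,-0.94,-0.03,0.35,0,0.3],[0,0,-0.94,-0.06,0.35,0,0.3],[0,0,-0.94,-0.09,0.34,0,0.3],[0,0,-0.94,-0.12,0.33,0,0.3]]' >/dev/null
python3 -m jog '[[0,0,-0.94,-0.14,0.32,0,0.3],[0,0,-0.94,-0.17,0.31,0,0.3],[0,0,-0.94,-0.19,0.29,0,0.3],[0,0,-0.94,-0.22,0.28,0,0.3],[0,0,-0.94,-0.24,0.26,0,0.3]]' >/dev/null
python3 -m jog '[[0,0,-0.94,-0.26,0.24,0,0.3],[0,0,-0.94,-0.28,0.21,0,0.3],[0,0,-0.94,-0.29,0.19,0,0.3],[0,0,-0.94,-0.31,0.17,0,0.3],[0,0,-0.94,-0.32,0.14,0,0.3]]' >/dev/null
python3 -m jog '[[0,0,0,0,0,0,0.3]]' >/dev/null
python3 -c "
from h import *
tl();d=snap('wrist','w8');im=d['img'].astype(int)
h=proj(d,[(.469,.234,.106)])[0];print(h)
m=((im.max(2)<75)).astype(np.uint8);m[230:]=0
n,l,s,c=cv2.connectedComponentsWithStats(m)
for i in np.argsort(-s[1:,4])[:4]+1:print(s[i],c[i].round(),im[l==i].mean(0).round())
u,v=h.astype(int);print([im[v,u+k].max() for k in range(-24,26,4)],[im[v+k,u].max() for k in range(-40,32,4)])
plan6((.469,.234,.075),Rdown(-98.5),4)"
```

```text
t 33.55 pos [0.4837 0.2386 0.1948] yawx -98.6 F [-0.4 -0.6 -0.3] op 0.0555
nest [[-82.4 241.1]] zaxis(n) [-0.     0.002 -1.   ] q [ 0.32 -0.13  1.85  0.    1.42 -2.67] grip 0.0
[276.10348989 188.68977426]
[265 158  24  33 614] [275. 174.] [60. 59. 58.]
[288   0   3  38  83] [289.  15.] [63. 63. 65.]
[254   0   4  28  51] [255.  13.] [67. 68. 71.]
[101  46   9  12  35] [105.  50.] [71. 71. 72.]
[np.int64(165), np.int64(121), np.int64(121), np.int64(121), np.int64(95), np.int64(60), np.int64(59), np.int64(58), np.int64(82), np.int64(120), np.int64(120), np.int64(121), np.int64(121)] [np.int64(101), np.int64(101), np.int64(101), np.int64(57), np.int64(57), np.int64(59), np.int64(60), np.int64(59), np.int64(59), np.int64(60), np.int64(59), np.int64(109), np.int64(117), np.int64(119), np.int64(120), np.int64(117), np.int64(118), np.int64(121)]
t 33.6 pos [0.4838 0.2383 0.1949] yawx -98.7 F [-0.1 -0.8  0.8] op 0.0557
[-0.0, 0.0, -0.01, 0.05, 0.12, 1.0]
[-0.0, 0.0, -0.01, 0.05, 0.12, 1.0]
[-0.0, 0.0, -0.01, 0.05, 0.12, 1.0]
[-0.0, 0.0, -0.01, 0.05, 0.12, 1.0]
```

```bash
python3 -m jog '[[0,0,0,0.15,0.5,0,0.3],[0,0,0,0,0,1,0.3],[0,0,0,0,0,1,0.3],[0,0,0,0,0,1,0.3],[0,0,0,0,0,0.97,0.3]]'
python3 -m jog '[[0,0,1,0.02,-0.46,0,0.3],[0,0,1,0.02,-0.46,0,0.3],[0,0,1,0.02,-0.46,0,0.3],[0,0,1,0.02,-0.46,0,0.3]]'
cat >> h.py <<'E'
def lev():
    o=tl();v=o['tool_pos'][:2]-np.array([.4458,.0768]);print('r',np.hypot(*v),'L',np.arctan2(v[1],v[0])+.2208)
E
python3 -c "
from h import *
lev()"
```

```text
t: 34.22
tool_pos: [0.4676, 0.2358, 0.0752]
tool_rot: [-2.045, 2.383, 0.002]
contact_force: [0.4, -0.1, 0.1]
opening: 0.0557
grip_force: 0.0
t: 34.72
tool_pos: [0.5198, 0.2184, 0.0759]
tool_rot: [-1.597, 2.705, 0.004]
contact_force: [-1.2, 0.6, -1.6]
opening: 0.0551
grip_force: 0.5
t 34.73 pos [0.5198 0.2184 0.0759] yawx -118.9 F [-1.2  0.6 -1.6] op 0.0551
nest [[-42.7 229.3]] zaxis(n) [-0.001  0.002 -1.   ] q [ 0.26  0.06  1.88  0.    1.2  -2.37] grip 0.5
r 0.15973072102956629 L 1.3098592354340526
```

```bash
python3 -m jog '[[0,0,1,0.02,-0.46,0,0.3],[0,0,1,0.02,-0.46,0,0.3],[0,0,1,0.02,-0.46,0,0.3],[0,0,1,0.02,-0.46,0,0.3],[0,0,1,0.02,-0.46,0,0.3]]'|grep force
python3 -m jog '[[0,0,1,0.02,-0.46,0,0.3],[0,0,1,0.02,-0.46,0,0.3],[0,0,1,0.02,-0.46,0,0.3],[0,0,1,0.02,-0.46,0,0.3]]'|grep force
python3 -m jog '[[0,0,1,0.02,-0.46,0,0.3],[0,0,1,0.02,-0.46,0,0.3],[0,0,1,0.02,-0.46,0,0.3]]'
python3 -c "
from h import *
lev()"
```

```text
contact_force: [-0.2, 1.1, 0.3]
grip_force: 0.5
contact_force: [1.1, 1.6, 0.4]
grip_force: 0.5
t: 36.22
tool_pos: [0.6024, 0.0831, 0.0762]
tool_rot: [-0.031, 3.14, 0.004]
contact_force: [0.8, 0.4, -0.8]
opening: 0.0556
grip_force: 0.5
t 36.23 pos [0.6024 0.0831 0.0762] yawx -178.9 F [ 0.8  0.4 -0.8] op 0.0556
nest [[ 67.5 115.4]] zaxis(n) [ 0.     0.003 -1.   ] q [ 0.01  0.15  1.77  0.    1.21 -1.58] grip 0.5
r 0.1567662922500689 L 0.261261315556839
```

Only about 1 N the whole way. I'll finish the last 0.37 rad in smaller steps until it meets the stop.

```bash
python3 -m jog '[[0,0,1,0.02,-0.46,0,0.3],[0,0,1,0.02,-0.46,0,0.3],[0,0,0.7,0,-0.4,0,0.3],[0,0,0,0,0,0,0.3]]'|grep force
python3 -c "
from h import *
lev()"
python3 -m jog '[[0,0,0,0,-0.15,0,0.3],[0,0,0,0,0,0,0.3]]'|grep -E 'pos|force'
python3 -m jog '[[0,0,0,0,-0.15,0,0.3],[0,0,0,0,0,0,0.3]]'|grep -E 'pos|force'
python3 -c "
from h import *
lev()"
```

```text
contact_force: [-0.1, -0.3, -0.1]
grip_force: 0.0
t 36.73 pos [0.5987 0.0434 0.0759] yawx 167.8 F [-0.1 -0.3 -0.1] op 0.056
nest [[72.5 75.8]] zaxis(n) [-0.     0.002 -1.   ] q [-0.05  0.14  1.79  0.    1.21 -1.41] grip 0.0
r 0.15646848483629705 L 0.005801002456878451
tool_pos: [0.5982, 0.0398, 0.0758]
contact_force: [0.5, -0.4, 0.3]
grip_force: 0.0
tool_pos: [0.5975, 0.0352, 0.0758]
contact_force: [0.4, 0.6, 0.0]
grip_force: 0.0
t 37.23 pos [0.5975 0.0352 0.0758] yawx 167.9 F [0.4 0.6 0. ] op 0.0556
nest [[73.1 67.5]] zaxis(n) [-0.     0.002 -1.   ] q [-0.07  0.13  1.8   0.    1.21 -1.43] grip 0.0
r 0.15727147135489664 L -0.047178637300435866
```

```bash
python3 -m jog '[[0,0,0,0,-0.15,0,0.3],[0,0,0,0,0,0,0.3]]'|grep -E 'pos|force'
python3 -m jog '[[0,0,0,0,-0.12,0,0.3],[0,0,0,0,0,0,0.3]]'|grep -E 'pos|force'
python3 -m jog '[[0,0,0,0,-0.1,0,0.3],[0,0,0,0,0,0,0.3]]'|grep -E 'pos|force'
python3 -c "
from h import *
lev()"
```

```text
tool_pos: [0.5965, 0.0305, 0.0757]
contact_force: [0.5, 1.4, 0.3]
grip_force: 0.0
tool_pos: [0.5957, 0.0271, 0.0757]
contact_force: [0.2, 0.1, -0.3]
grip_force: 0.0
tool_pos: [0.5951, 0.0242, 0.0757]
contact_force: [0.1, 0.3, 0.2]
grip_force: 0.0
t 37.98 pos [0.5951 0.0242 0.0757] yawx 167.8 F [0.1 0.3 0.2] op 0.0559
nest [[73.2 56.3]] zaxis(n) [-0.     0.002 -1.   ] q [-0.09  0.13  1.81  0.    1.21 -1.44] grip 0.0
r 0.15826244212647264 L -0.11803334511678698
```

```bash
for i in 1; do python3 -m jog '[[0,0,0,0,-0.1,0,0.3],[0,0,0,0,0,0,0.3]]'|grep -E 'pos|force'; done
python3 -m jog '[[0,0,0,0,-0.07,0,0.3],[0,0,0,0,0,0,0.3]]'|grep -E 'pos|force'
python3 -c "
from h import *
lev();d=snap('scene','sc9');p=np.load('nest.npy');im=d['img'].astype(int)
for L in(0,.05,.1):print(L,proj(d,n2w(p,[(-.084+.159*np.cos(L),.075+.159*np.sin(L),.106)])))
d=snap('side','sd9')
for L in(0,.05,.1):print(L,proj(d,n2w(p,[(-.084+.159*np.cos(L),.075+.159*np.sin(L),.106)])))
"
```

```text
tool_pos: [0.5944, 0.0213, 0.0757]
contact_force: [0.7, 0.1, -0.8]
grip_force: 0.0
tool_pos: [0.594, 0.0193, 0.0757]
contact_force: [-0.4, 0.8, -0.3]
grip_force: 0.0
t 38.48 pos [0.594  0.0193 0.0757] yawx 167.8 F [-0.4  0.8 -0.3] op 0.0555
nest [[73.3 51.3]] zaxis(n) [-0.     0.002 -1.   ] q [-0.09  0.13  1.81  0.    1.21 -1.45] grip 0.0
r 0.15898223841170273 L -0.14923569008040155
0 [[288.84519142 191.56994079]]
0.05 [[290.42393456 190.59384781]]
0.1 [[291.89133799 189.5826215 ]]
0 [[291.6253719  183.91104847]]
0.05 [[291.6498477  182.32453027]]
0.1 [[291.55646449 180.74815054]]
```

```bash
python3 -m jog '[[0,0,0,0,-0.1,0,0.3],[0,0,0,0,-0.1,0,0.3]]'|grep -E 'pos|force'
python3 -m jog '[[0,0,0,0,-0.1,0,0.3],[0,0,0,0,0,0,0.3]]'|grep -E 'pos|force'
python3 -c "
from h import *
lev();d=snap('wrist','w10');p=np.load('nest.npy');im=d['img'].astype(int)
m=((im.max(2)<75)).astype(np.uint8);m[250:]=0
n,l,s,c=cv2.connectedComponentsWithStats(m)
for i in np.argsort(-s[1:,4])[:5]+1:print(s[i],c[i].round(),im[l==i].mean(0).round())
for L in(-.05,0,.05,.1):print(L,proj(d,n2w(p,[(-.084+.159*np.cos(L),.075+.159*np.sin(L),.106),(-.084+.08*np.cos(L),.075+.08*np.sin(L),.06)])).round().tolist())
print([int(x) for x in im[100,150:360:4].max(1)])
print([int(x) for x in im[190,150:360:4].max(1)])
"
```

```text
tool_pos: [0.5938, 0.0187, 0.0755]
contact_force: [7.5, 23.1, -4.7]
grip_force: 12.3
tool_pos: [0.5938, 0.0187, 0.0754]
contact_force: [9.4, 27.4, -5.3]
grip_force: 14.4
t 39.08 pos [0.5938 0.0187 0.0754] yawx 167.8 F [ 9.4 27.4 -5.3] op 0.0555
nest [[73.2 50.7]] zaxis(n) [ 0.002  0.019 -1.   ] q [-0.1   0.12  1.81  0.02  1.2  -1.47] grip 14.4
r 0.15903978475957428 L -0.15319331900379884
[ 388    0   19  109 1001] [397.  51.] [65. 66. 70.]
[272 228  37  22 645] [289. 240.] [50. 50. 49.]
[158 225  67   3 173] [191. 226.] [68. 68. 69.]
[ 11 225  44   3 100] [ 32. 226.] [70. 71. 72.]
[314 238  11  12  96] [318. 244.] [54. 54. 54.]
-0.05 [[295.0, 285.0], [297.0, 93.0]]
0 [[314.0, 285.0], [305.0, 93.0]]
0.05 [[332.0, 284.0], [313.0, 93.0]]
0.1 [[351.0, 283.0], [321.0, 93.0]]
[176, 175, 176, 176, 176, 176, 176, 176, 147, 130, 130, 131, 131, 130, 130, 130, 124, 150, 185, 185, 185, 164, 134, 134, 134, 134, 134, 133, 134, 133, 97, 132, 135, 134, 135, 136, 135, 132, 136, 139, 136, 148, 186, 187, 187, 188, 188, 187, 187, 187, 187, 187, 191]
[168, 169, 169, 170, 169, 170, 170, 170, 170, 169, 157, 124, 124, 124, 124, 125, 125, 114, 166, 181, 182, 181, 147, 132, 131, 132, 132, 132, 132, 128, 110, 135, 134, 134, 136, 136, 134, 136, 139, 138, 151, 184, 185, 184, 185, 185, 185, 185, 185, 185, 187, 109, 163]
```

A firm stop at 27 N, with the lever reading at or slightly past 0. I'll back the fingers off the handle, rise and check.

```bash
python3 -m jog '[[0,0,0,0,0.35,0,0.3],[0,0,0,0,0.4,0,0.3],[0,0,0,0,0,-1,0.3],[0,0,0,0,0,-1,0.3],[0,0,0,0,0,-1,0.3]]'|grep -E 'pos|force'
python3 -m jog '[[0,0,0,0,0,-1,0.3],[0,0,0,0,0,0,0.3],[0,0,0,0,0,0,0.3]]'|grep -E 'pos|force'
python3 -c "
from h import *
lev();d=snap('wrist','w11');p=np.load('nest.npy');im=d['img'].astype(int)
m=((im.max(2)<75)).astype(np.uint8);m[230:]=0
n,l,s,c=cv2.connectedComponentsWithStats(m)
for i in np.argsort(-s[1:,4])[:4]+1:print(s[i],c[i].round())
for L in(-.05,0,.05,.1):print(L,proj(d,n2w(p,[(-.084+.159*np.cos(L),.075+.159*np.sin(L),.106)])).round(1).tolist())
blank(.046,'w12')
for n in('side','scene'):
    a=snap(n,n+'f')['img'].astype(float);b=np.load(f'pics/{n}0.npz')['img'].astype(float)
    for k,P in dict(tape=None,).items():pass
    e=np.abs(a-b*(a.mean()/b.mean())).max(2)>45;nn,l,s,c=cv2.connectedComponentsWithStats(e.astype(np.uint8))
    print(n,[(s[i].tolist()) for i in range(1,nn) if s[i,4]>25 and s[i,1]>100])
"
```

```text
tool_pos: [0.5968, 0.0322, 0.1667]
contact_force: [-0.0, -1.2, 0.6]
grip_force: 0.0
tool_pos: [0.5964, 0.0323, 0.1946]
contact_force: [0.3, 1.0, -0.9]
grip_force: 0.0
t 40.12 pos [0.5964 0.0323 0.1946] yawx 167.8 F [ 0.3  1.  -0.9] op 0.0559
nest [[72.7 64.5]] zaxis(n) [-0.001  0.002 -1.   ] q [-0.07  0.01  1.72  0.    1.41 -1.43] grip 0.0
r 0.15700140442060553 L -0.0666771576334988
[   0    0  339  102 9524] [176.  17.]
[252 179  22  36 656] [262. 196.]
[145 179  82   6 389] [190. 181.]
[309 179   8   4  25] [313. 180.]
-0.05 [[259.4, 199.9]]
0 [[269.4, 200.2]]
0.05 [[279.4, 200.1]]
0.1 [[289.3, 199.4]]
area 3340 px [[275.0, 164.0], [277.0, 44.0], [306.0, 44.0], [304.0, 164.0]] nest [[56.6, 82.6], [-51.3, 81.8], [-51.3, 107.5], [56.8, 110.8]] std [3. 3. 3.] [175. 172. 165.]
side [[12, 117, 88, 73, 2459], [116, 165, 14, 35, 281], [103, 166, 14, 19, 48], [253, 172, 43, 37, 785], [64, 190, 28, 20, 246], [123, 205, 44, 71, 1303], [251, 208, 34, 7, 128], [246, 216, 38, 46, 1511], [281, 240, 7, 23, 101], [61, 245, 20, 35, 271], [0, 262, 59, 86, 3401], [275, 282, 13, 21, 189], [49, 288, 87, 96, 1230], [234, 312, 59, 72, 2233], [210, 317, 20, 14, 129], [232, 320, 5, 9, 30], [10, 351, 18, 33, 205]]
scene [[108, 115, 16, 28, 262], [148, 119, 8, 20, 103], [131, 123, 10, 8, 45], [270, 123, 35, 42, 769], [137, 134, 8, 7, 27], [276, 162, 8, 10, 66], [0, 173, 89, 42, 1609], [124, 174, 72, 37, 677], [90, 176, 29, 15, 89], [292, 183, 9, 22, 133], [265, 190, 26, 19, 194], [252, 197, 32, 17, 297], [227, 199, 7, 7, 29], [242, 201, 14, 7, 54], [0, 207, 118, 41, 702], [201, 207, 55, 38, 1064], [257, 208, 12, 8, 33], [0, 219, 21, 11, 73], [225, 234, 20, 12, 41], [120, 246, 10, 7, 44], [95, 253, 12, 26, 173], [191, 260, 20, 16, 154], [129, 272, 6, 12, 43], [0, 279, 186, 92, 8522]]
```

The handle is at the stop and the blank is in place. The image differences near the sample and mug are probably shadow, so I'll check those bystanders by colour centroid and template matching.

```bash
python3 -c "
from h import *
for n,W in(('side',dict(sample=(262,278,40,30),tape=(298,190,36,30),scraper=(300,222,24,60),core=(238,112,24,38),spray=(285,115,22,42),weight=(207,132,22,24),mug=(205,308,40,60),orL=(170,258,22,58))),('scene',dict(sample=(183,254,34,32),mug=(100,240,42,48),tape=(292,214,38,28),scraper=(234,234,66,42)))):
    a=np.load(f'pics/{n}f.npz')['img'];b=np.load(f'pics/{n}0.npz')['img']
    E=lambda i:cv2.Canny(i,40,100).astype(np.float32)
    for k,(x,y,w,h) in W.items():
        r=cv2.matchTemplate(a[y-8:y+h+8,x-8:x+w+8],b[y:y+h,x:x+w],cv2.TM_CCOEFF_NORMED);_,v,_,q=cv2.minMaxLoc(r)
        f=lambda i:(lambda c:np.argwhere(c).mean(0).round(1).tolist()+[int(c.sum())] if c.any() else None)((lambda g:(g[...,0]/(g[...,2]+1)>1.25))(i[y:y+h,x:x+w].astype(float)))
        print(n,k,round(v,2),q[0]-8,q[1]-8,f(b),f(a))
"
```

```text
side sample 0.82 0 0 [15.8, 18.8, 493] [16.0, 18.7, 489]
side tape 1.0 0 0 [15.0, 17.5, 393] [15.0, 17.4, 393]
side scraper 1.0 0 0 [41.6, 11.3, 204] [41.6, 11.3, 203]
side core 1.0 0 0 [17.9, 11.0, 521] [17.9, 11.1, 517]
side spray 0.34 0 -8 None [1.4, 11.6, 75]
side weight 1.0 0 0 None None
side mug 0.91 0 8 None None
side orL 1.0 0 0 [28.3, 9.5, 765] [28.3, 9.5, 764]
scene sample 0.8 0 0 [15.8, 16.2, 427] [15.8, 16.2, 426]
scene mug 0.78 -8 5 [0.7, 26.3, 23] [0.7, 26.3, 23]
scene tape 1.0 0 0 [13.5, 17.8, 467] [13.5, 17.8, 468]
scene scraper 0.98 0 0 [28.3, 17.8, 230] [28.3, 17.8, 229]
```

```bash
python3 -c "
from h import *
for n,(x,y,w,h),L in(('side',(205,308,40,60),('s1','s2','side4','s5','sd9','sidef')),('scene',(100,240,42,48),('s3','scene4','c5','sc9','scenef'))):
    E=lambda i:cv2.GaussianBlur((lambda g:np.hypot(cv2.Sobel(g,5,1,0),cv2.Sobel(g,5,0,1)).astype(np.float32))(cv2.equalizeHist(cv2.cvtColor(np.ascontiguousarray(i),7))),(3,3),0)
    b=np.load(f'pics/{n}0.npz')['img']
    for k in L:
        a=np.load(f'pics/{k}.npz')['img'];g=12
        o=[]
        for f in(lambda i:i,E):
            A=f(a[y-g:min(384,y+h+g),x-g:x+w+g]);B=f(b[y:y+h,x:x+w]);r=cv2.matchTemplate(A,B,5);_,v,_,q=cv2.minMaxLoc(r);o+=[round(v,2),q[0]-g,q[1]-g]
        print(n,k,o)
a=np.load('pics/scenef.npz')['img'];b=np.load('pics/scene0.npz')['img']
for v in(248,258,268,278):print(b[v,98:144:2,1].tolist(),'\n',a[v,98:144:2,1].tolist())
"
```

```text
side s1 [0.71, 0, 0, 0.8, 0, 0]
side s2 [0.73, 0, 0, 0.53, 0, 0]
side side4 [0.53, 0, 12, 0.49, 0, 9]
side s5 [0.73, 0, 8, 0.29, 0, 9]
side sd9 [0.65, 0, 8, 0.26, -1, 11]
side sidef [0.91, 0, 8, 0.34, 1, 4]
scene s3 [0.72, 0, 0, 0.55, 0, 0]
scene scene4 [0.49, -7, 11, 0.47, -9, 6]
scene c5 [0.61, -8, 5, 0.4, -9, 6]
scene sc9 [0.47, 0, 0, 0.36, -8, 6]
scene scenef [0.78, -8, 5, 0.38, -11, 6]
[172, 156, 132, 119, 139, 152, 135, 123, 123, 127, 130, 131, 131, 131, 129, 125, 154, 152, 128, 168, 178, 180, 178] 
 [179, 160, 137, 121, 118, 125, 125, 138, 123, 131, 162, 178, 186, 181, 182, 179, 180, 183, 185, 182, 184, 187, 184]
[166, 174, 170, 167, 162, 123, 111, 116, 121, 126, 128, 132, 138, 150, 148, 140, 146, 155, 168, 172, 177, 177, 175] 
 [105, 113, 120, 124, 127, 131, 133, 135, 136, 136, 135, 132, 122, 118, 173, 179, 183, 186, 151, 137, 178, 183, 182]
[180, 179, 177, 172, 135, 126, 130, 131, 132, 131, 130, 129, 127, 124, 124, 131, 135, 143, 152, 171, 179, 179, 181] 
 [130, 132, 133, 135, 136, 135, 133, 132, 130, 128, 124, 120, 115, 108, 118, 156, 140, 140, 160, 179, 185, 187, 187]
[177, 171, 146, 133, 120, 119, 123, 128, 130, 131, 132, 131, 128, 127, 125, 124, 128, 136, 143, 159, 174, 178, 180] 
 [165, 132, 132, 134, 135, 136, 136, 135, 132, 130, 127, 125, 122, 141, 151, 161, 178, 183, 186, 185, 183, 186, 185]
```

The mug has been displaced since the stand-up move; an arm link must have brushed it. I'll locate its old and new positions with a rim fit in both views.

```bash
cat > mug.py <<'E'
from h import *
from scipy.optimize import minimize
from scipy.ndimage import map_coordinates
th=np.linspace(0,2*np.pi,120)
def fit(ks,tag,g=(.339,-.453)):
    D=[np.load(f'pics/{k}.npz') for k in ks];G=[]
    for d in D:
        i=cv2.GaussianBlur(cv2.cvtColor(np.ascontiguousarray(d['img']),7).astype(np.float32),(0,0),1.0);gx,gy=cv2.Sobel(i,5,1,0),cv2.Sobel(i,5,0,1);G.append(np.minimum(np.hypot(gx,gy),150))
    def cost(x,v=0):
        s=[]
        for d,gr in zip(D,G):
            Rm=cv2.Rodrigues(np.float64(d['rvec']))[0];C=-Rm.T@np.float64(d['tvec']);a=np.arctan2(C[1]-x[1],C[0]-x[0])
            rim=np.c_[x[0]+.038*np.cos(th),x[1]+.038*np.sin(th),0*th+.09]
            t2=a+np.linspace(-1.4,1.4,50);base=np.c_[x[0]+.038*np.cos(t2),x[1]+.038*np.sin(t2),0*t2]
            P=np.r_[rim,base]
            for sg in(-1,1):
                zz=np.linspace(.005,.085,30);P=np.r_[P,np.c_[0*zz+x[0]+.038*np.cos(a+sg*1.45),0*zz+x[1]+.038*np.sin(a+sg*1.45),zz]]
            u=proj(d,P);w=map_coordinates(gr,[u[:,1],u[:,0]],order=1,mode='nearest');s.append(w.mean())
        return s if v else -sum(s)
    best=min(((cost((g[0]+i,g[1]+j)),g[0]+i,g[1]+j) for i in np.arange(-.08,.081,.005) for j in np.arange(-.08,.081,.005)))
    r=minimize(cost,best[1:],method='Nelder-Mead',options=dict(initial_simplex=[best[1:],(best[1]+.004,best[2]),(best[1],best[2]+.004)]))
    print(tag,r.x.round(4),np.round(cost(r.x,1),1));return r.x
if __name__=='__main__':
    fit(('side0','scene0'),'start');fit(('s1',),'t6');fit(('s2','s3'),'t10');fit(('side4','scene4'),'t18.7');fit(('s5','c5'),'t23');fit(('sidef','scenef'),'now')
    fit(('sidef',),'now side');fit(('scenef',),'now scene');fit(('side0',),'st side');fit(('scene0',),'st scene')
E
python3 mug.py
```

```text
start [ 0.3424 -0.4376] [79.5 54. ]
t6 [ 0.3416 -0.4361] [60.3]
t10 [ 0.3421 -0.4377] [62.9 53.9]
t18.7 [ 0.3412 -0.464 ] [93.  69.4]
t23 [ 0.3414 -0.4608] [64.3 66.6]
now [ 0.3414 -0.461 ] [89.5 68.4]
now side [ 0.3415 -0.4609] [89.5]
now scene [ 0.3276 -0.4532] [69.4]
st side [ 0.3423 -0.4382] [79.7]
st scene [ 0.3316 -0.4283] [60.8]
```

The mug is upright but 23 mm too far in -y: start (0.342,-0.438), now (0.341,-0.461). I'll nudge it back with the shut fingers from its far side.

```bash
python3 -c "
from h import *
plan6((.3415,-.545,.2),Rdown(180),23)"|sed -n '1,4p;12,13p;22,25p'
```

```text
t 40.33 pos [0.596  0.0324 0.1939] yawx 167.8 F [-0.9  0.6 -0.2] op 0.0555
[0.0, -0.0, -0.11, 0.19, -0.89, -0.01]
[0.0, -0.0, -0.11, 0.2, -0.89, -0.01]
[0.0, -0.0, -0.11, 0.21, -0.89, -0.01]
[0.0, -0.0, -0.11, 0.27, -0.87, -0.01]
[0.0, -0.0, -0.11, 0.28, -0.87, -0.01]
[0.0, -0.0, -0.11, 0.35, -0.84, -0.01]
[0.0, -0.0, -0.11, 0.36, -0.84, -0.01]
[0.0, -0.0, -0.11, 0.37, -0.84, -0.01]
```

```bash
python3 -m jog '[[0,0,-0.11,0.2,-0.89,-0.05,-1],[0,0,-0.11,0.2,-0.89,-0.05,-1],[0,0,-0.11,0.21,-0.89,-0.05,-1],[0,0,-0.11,0.22,-0.88,-0.05,-1],[0,0,-0.11,0.23,-0.88,-0.05,-1]]' >/dev/null
python3 -m jog '[[0,0,-0.11,0.24,-0.88,-0.05,-1],[0,0,-0.11,0.25,-0.88,-0.05,-1],[0,0,-0.11,0.25,-0.87,-0.05,-1],[0,0,-0.11,0.26,-0.87,-0.05,-1],[0,0,-0.11,0.27,-0.87,0,-1]]' >/dev/null
python3 -m jog '[[0,0,-0.11,0.28,-0.87,0,-1],[0,0,-0.11,0.29,-0.87,0,-1],[0,0,-0.11,0.3,-0.86,0,-1],[0,0,-0.11,0.31,-0.86,0,-1],[0,0,-0.11,0.31,-0.86,0,-1]]' >/dev/null
python3 -m jog '[[0,0,-0.11,0.32,-0.85,0,-1],[0,0,-0.11,0.33,-0.85,0,-1],[0,0,-0.11,0.34,-0.85,0,-1],[0,0,-0.11,0.35,-0.84,0,-1],[0,0,-0.11,0.35,-0.84,0,-1]]' >/dev/null
python3 -m jog '[[0,0,-0.11,0.35,-0.84,0,-1],[0,0,-0.11,0.36,-0.84,0,-1],[0,0,-0.11,0.37,-0.84,0,-1],[0,0,0,0,0,0,-1]]'
python3 -c "
from h import *
tl();plan6((.3415,-.545,.035),Rdown(180),6)"
```

```text
t: 43.32
tool_pos: [0.3354, -0.5412, 0.2068]
tool_rot: [0.01, -3.141, -0.005]
contact_force: [0.1, 0.8, -1.0]
opening: 0.0001
grip_force: 0.0
t 43.33 pos [ 0.3354 -0.5412  0.2068] yawx -179.6 F [ 0.1  0.8 -1. ] op 0.0001
nest [[ -56.3 -552.3]] zaxis(n) [-0.001  0.003 -1.   ] q [-1.13  0.1   1.61  0.    1.44 -2.71] grip 0.0
t 43.33 pos [ 0.3354 -0.5412  0.2068] yawx -179.6 F [ 0.1  0.8 -1. ] op 0.0001
[0.01, -0.0, 0.01, -0.03, -0.02, 0.95]
[0.01, -0.0, 0.01, -0.03, -0.02, 0.95]
[0.01, -0.0, 0.01, -0.03, -0.02, 0.95]
[0.01, -0.0, 0.01, -0.03, -0.02, 0.95]
[0.01, -0.0, 0.01, -0.03, -0.02, 0.95]
[0.01, -0.0, 0.01, -0.03, -0.02, 0.95]
```

```bash
python3 -m jog '[[0,0,0,-0.03,-0.02,0.95,-1],[0,0,0,-0.03,-0.02,0.95,-1],[0,0,0,-0.03,-0.02,0.95,-1],[0,0,0,-0.03,-0.02,0.95,-1],[0,0,0,-0.03,-0.02,0.95,-1]]'|grep -E 'pos|force'
python3 -m jog '[[0,0,0,-0.03,-0.02,0.95,-1],[0,0,0,0,0,0,-1],[0,0,0,0,0.4,0,-1],[0,0,0,0,0.4,0,-1],[0,0,0,0,0.2,0,-1]]'|grep -E 'pos|force'
python3 -m jog '[[0,0,0,0,0.2,0,-1],[0,0,0,0,0.2,0,-1],[0,0,0,0,0,0,-1]]'|grep -E 'pos|force'
python3 -c "
from h import *
from mug import fit
tl();snap('side','g1');snap('scene','g2');fit(('g1',),'side');fit(('g1','g2'),'both')"
```

```text
tool_pos: [0.3415, -0.5418, 0.0641]
contact_force: [-0.3, -1.0, 0.8]
grip_force: 0.0
tool_pos: [0.3425, -0.514, 0.0391]
contact_force: [0.0, -2.1, 2.3]
grip_force: 0.0
tool_pos: [0.3422, -0.5022, 0.0383]
contact_force: [0.3, -3.7, 5.8]
grip_force: 0.0
t 44.95 pos [ 0.3422 -0.5022  0.0383] yawx -179.5 F [ 0.3 -3.7  5.8] op -0.0001
nest [[ -58.2 -512.7]] zaxis(n) [ 0.002  0.    -1.   ] q [-1.1   0.2   1.79  0.    1.15 -2.68] grip 0.0
side [ 0.3395 -0.4401] [92.5]
both [ 0.3404 -0.4388] [91.3 59.6]
```

```bash
python3 -m jog '[[0,0,0,0,-0.3,0,-1],[0,0,0,0,-0.6,0,-1],[0,0,0,0,-0.6,0,-1],[0,0,0,0,0,0,-1]]'|grep -E 'pos|force'
python3 -c "
from h import *
from mug import fit
tl();snap('side','g3');snap('scene','g4');fit(('g3',),'side');fit(('g3','g4'),'both');fit(('side0',),'0side')"
```

```text
tool_pos: [0.3413, -0.5464, 0.0354]
contact_force: [0.2, 0.2, -0.3]
grip_force: 0.0
t 45.55 pos [ 0.3413 -0.5464  0.0354] yawx -179.6 F [ 0.2  0.2 -0.3] op -0.0002
nest [[ -49.4 -556. ]] zaxis(n) [-0.002  0.004 -1.   ] q [-1.13  0.29  1.7   0.    1.16 -2.71] grip 0.0
side [ 0.3379 -0.4937] [82.8]
both [ 0.3218 -0.5372] [73.4 71. ]
0side [ 0.3423 -0.4382] [79.7]
```

```bash
python3 -c "
from h import *
for n,(x,y,w,h),L in(('side',(207,312,36,48),('sidef','g1','g3')),('scene',(102,243,36,44),('scenef','g2','g4'))):
    b=np.load(f'pics/{n}0.npz')['img']
    for src,bb,off in(('0',b,(0,0)),('f',np.load(f'pics/{L[0]}.npz')['img'],(0,8) if n=='side' else (-8,5))):
        B=bb[y+off[1]:y+off[1]+h,x+off[0]:x+off[0]+w]
        for k in L:
            a=np.load(f'pics/{k}.npz')['img'];r=cv2.matchTemplate(a[280 if n=='side' else 215:384,150 if n=='side' else 60:270],B,5)
            o=[]
            for _ in range(3):
                _,v,_,q=cv2.minMaxLoc(r);o.append((round(v,2),q[0]+(150 if n=='side' else 60)-x,q[1]+(280 if n=='side' else 215)-y));cv2.circle(r,q,6,-1,-1)
            print(n,src,k,o)
d=np.load('pics/g3.npz')
for z in(.09,):
  for y in(-.438,-.461,-.494):print(y,proj(d,[(.341,y,z),(.341,y+.038,z),(.341,y-.038,z),(.341,y-.038,0)]).round().tolist())
print('tool',proj(d,[(.341,-.546,.036),(.341,-.546,.1)]).round().tolist())
for k in('side0','sidef','g1','g3'):print(k,np.load(f'pics/{k}.npz')['img'][296:384:3,224,1].tolist())
"
```

```text
side 0 sidef [(0.91, 0, 8), (0.74, 1, 2), (0.71, 1, 14)]
side 0 g1 [(0.49, -1, 1), (0.44, 0, -5), (0.42, -5, -22)]
side 0 g3 [(0.65, 11, -21), (0.57, 9, -27), (0.55, 15, -16)]
side f sidef [(1.0, 0, 8), (0.78, 1, 2), (0.72, -1, 14)]
side f g1 [(0.51, -16, -28), (0.47, -10, -31), (0.47, -1, -2)]
side f g3 [(0.64, 9, -21), (0.54, 14, -17), (0.54, 4, -17)]
scene 0 scenef [(0.68, -8, 6), (0.51, 112, 36), (0.47, 113, 30)]
scene 0 g2 [(0.51, 112, 36), (0.47, 113, 30), (0.46, 112, 24)]
scene 0 g4 [(0.92, 0, 0), (0.51, 1, 6), (0.51, 112, 36)]
scene f scenef [(1.0, -8, 5), (0.54, -7, 11), (0.47, -15, 54)]
scene f g2 [(0.57, -30, -13), (0.49, -21, -9), (0.43, 112, 42)]
scene f g4 [(0.7, 0, -1), (0.49, -36, 2), (0.45, 1, 5)]
-0.438 [[222.0, 330.0], [221.0, 316.0], [223.0, 345.0], [225.0, 361.0]]
-0.461 [[223.0, 339.0], [222.0, 324.0], [224.0, 355.0], [226.0, 370.0]]
-0.494 [[224.0, 353.0], [223.0, 337.0], [225.0, 369.0], [227.0, 384.0]]
tool [[226.0, 385.0], [225.0, 374.0]]
side0 [176, 175, 170, 173, 173, 174, 173, 121, 116, 115, 115, 116, 115, 114, 112, 132, 124, 114, 115, 114, 115, 113, 112, 113, 112, 110, 110, 111, 111, 112]
sidef [185, 185, 180, 182, 182, 183, 184, 181, 179, 163, 125, 121, 121, 121, 122, 123, 120, 119, 119, 119, 121, 119, 120, 120, 119, 117, 117, 120, 118, 118]
g1 [51, 48, 48, 44, 41, 40, 39, 39, 39, 36, 35, 38, 40, 38, 37, 70, 94, 33, 29, 29, 30, 34, 64, 78, 79, 77, 67, 85, 132, 133]
g3 [42, 82, 37, 37, 58, 59, 57, 53, 50, 49, 46, 44, 41, 41, 39, 39, 40, 36, 36, 38, 42, 37, 38, 72, 87, 32, 31, 29, 30, 45]
```

The scene view matches the original mug position at 0.92 with zero offset. I'll retreat clear and confirm in both views.

```bash
python3 -m jog '[[0,0,0,0,-0.2,-1,-1],[0,0,0,0,0,-1,-1],[0,0,0,0,0,-1,-1],[0,0,0,0,0,-1,-1],[0,0,0,0,0,-1,-1]]' >/dev/null
python3 -m jog '[[0,0,0,0,0,-1,-1],[0,0,0,-0.8,1,-0.5,-1],[0,0,0,-0.8,1,0,-1],[0,0,0,-0.8,1,0,-1],[0,0,0,-0.8,1,0,-1]]' >/dev/null
python3 -m jog '[[0,0,0,-0.8,1,0,-1],[0,0,0,-0.8,1,0,-1],[0,0,0,-0.8,1,0,-1],[0,0,0,-0.8,1,0,-1],[0,0,0,-0.8,1,0,-1]]' >/dev/null
python3 -m jog '[[0,0,0,-0.4,1,0,-1],[0,0,0,-0.4,1,0,-1],[0,0,0,-0.4,1,0,-1],[0,0,0,-0.4,1,0,-1],[0,0,0,0,0,0,-1]]' >/dev/null
python3 -c "
from h import *
from mug import fit
tl();snap('side','k1');snap('scene','k2');fit(('k1',),'side');fit(('k1','k2'),'both');fit(('k2',),'scene')
for n,(x,y,w,h),k in(('side',(207,312,36,48),'k1'),('scene',(102,243,36,44),'k2')):
    b=np.load(f'pics/{n}0.npz')['img'][y:y+h,x:x+w];a=np.load(f'pics/{k}.npz')['img'][y-12:y+h+12,x-12:x+w+12];_,v,_,q=cv2.minMaxLoc(cv2.matchTemplate(a,b,5));print(n,v,q[0]-12,q[1]-12)
"
```

```text
t 48.15 pos [ 0.6023 -0.1582  0.232 ] yawx -179.3 F [ 0.  -0.5 -0.8] op -0.0003
nest [[ 120.2 -120.1]] zaxis(n) [-0.002  0.003 -1.   ] q [-0.38  0.05  1.62  0.    1.48 -1.96] grip 0.0
side [ 0.3406 -0.4363] [87.5]
both [ 0.3409 -0.4358] [87.2 58.9]
scene [ 0.3316 -0.4286] [66.2]
side 0.9812924265861511 -1 -1
scene 0.9245703816413879 0 0
```

```bash
python3 -c "
from h import *
W=dict(sample=(262,278,40,30),tape=(298,190,36,30),scraper=(300,222,24,60),core=(238,112,24,38),spray=(285,115,22,42),weight=(207,132,22,24),orL=(170,258,22,58),orR=(312,276,50,42))
a=np.load('pics/k1.npz')['img'];b=np.load('pics/side0.npz')['img']
for k,(x,y,w,h) in W.items():
    _,v,_,q=cv2.minMaxLoc(cv2.matchTemplate(a[y-8:y+h+8,x-8:x+w+8],b[y:y+h,x:x+w],5));print(k,round(v,2),q[0]-8,q[1]-8)
from station import finish_job
print(finish_job())"
```

```text
sample 1.0 0 0
tape 0.64 0 0
scraper 1.0 0 0
core 0.75 0 8
spray -0.04 8 8
weight 1.0 0 0
orL 1.0 0 0
orR 1.0 0 0
the job is handed in; nothing more can be done
None
```

The job is handed in: the blank is home in the pocket with its smooth face up and the lever is shut against its stop, but my first tip went the wrong way (I stood the blank up again and re-tipped it), and the arm pushed the mug about 23 mm, which I nudged back to within about 2–3 mm; the arm hid the spray bottle and core from the side camera at the end, so those two weren't re-checked.

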